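# Hang the clock weights on the balance rack

## Robot

A 7-joint arm with a two-finger parallel gripper is mounted at the origin on the work surface. World frame = base frame: x ahead of the robot, y to its left, z up, the work surface at z = 0. Lengths are in mm, angles in rad, forces in N, time in s.
With the tool pointing down it reaches from about 400 to 875 mm from the base axis. Payload 4.4 kg.
Tool frame: the origin (TCP) lies at the very end of the fingers, on their centre line; the grasp point (between the pads) lies 19 mm behind it (grip_depth is the distance from the TCP to the grasp point, in mm); z points along the fingers, y is the direction in which the jaws open and shut (so a half turn about z gives the same grasp; the last joint's range is limited). The gripper opens to 85 mm and grips with 20 to 120 N. Pads are 22 mm wide; open, the fingers measure 114 mm over their backs; the gripper's body (76 mm by 85 mm) begins 54 mm behind the grasp point. The pads swing forward as they close: fully open they stand 13 mm farther back than shut.
Start: joints at [-1.288, 0.628, 0.038, 1.517, -0.027, 0.996, -0.02], TCP at [222.128, 610.882, 231.313] pointing down, gripper open.
Joint ranges: [-3.06, 3.06], [-0.37, 2.12], [-1.25, 1.32], [0.18, 2.47], [-1.1, 4.24], [0.23, 1.98], [-2.94, 2.94]. Speed limits (rad/s): [2.57, 2.57, 3.14, 3.14, 3.14, 3.14, 3.14].

## Interface

Orientations are given as [roll, pitch, yaw] about the fixed x, y, z axes, in that order (R = Rz(yaw) Ry(pitch) Rx(roll)).
In Python, from cell import read_state, get_image, finish_job, recognise, outline_of, grip_depth gives the robot as it stands. The module is installed in compiled form; this text tells all that it offers.
- The arm moves only by the tool send_rows, never from a script. Its argument "rows" is a list of rows, each a list of 5 numbers: the gripper command: -1 is shut, 1 is fully open, values between are in proportion, then the shift along the tool's x, y, z in m, then the turn about the tool's z in rad. In form: [[claw, tx, ty, tz, roll], ...]. A call has 1 to 12 rows; each row shifts and turns the pose as measured when the row begins, along the tool's axes as they then stand; what a row does not reach is not made up. A row lasts 1/12 s, in which the tool goes at most 41.7 mm and 7.16 degrees, less where a joint would pass 70% of its speed; a pose out of reach is approached as far as the arm can. A call with a gripper value outside its range is refused whole. The fingers move at their own pace and stop on an object; the grip force is fixed at half the most. Time passes only in rows, so rows that do not move let the fingers close. It gives the time, the measured TCP pose, the force and the opening at its end, in the units of the state.
- read_state(): the state, without advancing time (a new reading comes with each control period).
- get_image(name): name is "scene" or "top" or "wrist"; returns a dict with "image" (400x640x3 uint8, blue, green, red), "z_map" (400x640 float32, mm along the optical axis (not along the pixel's ray), 0 where there is no reading), "K" (3x3 intrinsics, pixels), "dist" ([k1, k2, p1, p2, k3] as OpenCV has them; the pictures are not rectified), "R" (3x3) and "t" (3): a world point X has camera coordinates R X + t; the wrist camera has in their place "tool_from_camera" (4x4, takes a point from camera to tool coordinates, whose origin is the TCP and whose axes are the flange's). Camera axes: x right, y down, z forward; pixel columns grow to the right and rows downward; lengths in mm; the calibration is good to about 2 mm. A picture is of the moment at which its call begins: read the wrist's pose just before it.
- finish_job(): hands the job in, once; it reports no verdict.
Trained networks look in a picture, given as the dict that the camera call returned (one of the last four; its "shot" number tells which), for a name from the list of things; names that differ only in an ending like _2 or _b are one class to them, and where a whole thing is asked for, a point or a joint stands for the part that bears it (a point fixed in the world has none). Each returns a list of dicts, best first, with "score" (0 to 1); they miss things now and then, are a little off and sometimes report something else, mostly with a low value. They report only what shows in the picture. A call takes as long as a camera call. They do not tell look-alikes from the thing itself.
- recognise(picture, query): "box" ([left, top, right, bottom] in pixels, round what is visible of it).
- outline_of(picture, query): "mask" (400x640 bool, what is visible of it) and "box" ([left, top, right, bottom] in pixels, round what is visible of it).
The state is a dict: "clock": time; "qpos": joint angles; "qd": joint speeds; "tau": joint torques, N m; "eef_pos": TCP position; "tool_rot": TCP orientation; "force": force on the tool from outside, world axes, zero at the start; "torque": the same for the moment, N m; "width": finger opening in mm.
Only numpy, scipy, OpenCV 4.12 (cv2) and the standard library are available. Lean on these libraries where they do the work, as an engineer would, in place of code of your own. Each camera call takes 0.05 s, during which the arm holds its last target.

## Task

Hang the three brass clock weights by their loops on the tipping bar, left, right, left, so that it never dips far: one short weight on either left peg, then the tall one on the right peg, then the other short one on the free left peg; the bar must end level with everything hanging still. The tall weight is lying down: stand it upright on the bench and let go of it before you take it again by its grip and hang it. Leave the other things on the bench where they are.

Things in the scene. Friction and masses are not known exactly. Their poses are not given: they have to be found in the camera images.
- short_a: Short brass clock weight, 250 g: body 40 x 40 x 60 mm; on it a loop of 6 mm wire in the y-z plane, 26 mm wide inside, pointed roof; above that a grip 14 x 14 mm from 106 to 148 mm up. Origin: centre of the underside; z runs up to the grip. Starts standing upright.
- short_a_eye (a point): Point in short_a's loop where the top of a peg rests once hung: on the axis, 102 mm above the underside; about 38 mm of free height below the roof's peak down to the body's top.
- short_a_grip (a point): Point on short_a's brass grip, on the axis, 132 mm above the underside (16 mm below the top end).
- short_b: Short brass clock weight, 250 g: body 40 x 40 x 60 mm; on it a loop of 6 mm wire in the y-z plane, 26 mm wide inside, pointed roof; above that a grip 14 x 14 mm from 106 to 148 mm up. Origin: centre of the underside; z runs up to the grip. Starts standing upright.
- short_b_eye (a point): Point in short_b's loop where the top of a peg rests once hung: on the axis, 102 mm above the underside; about 38 mm of free height below the roof's peak down to the body's top.
- short_b_grip (a point): Point on short_b's brass grip, on the axis, 132 mm above the underside (16 mm below the top end).
- tall: Tall brass clock weight, 400 g: body 40 x 40 x 90 mm; on it a loop of 6 mm wire in the y-z plane, 26 mm wide inside, pointed roof; above that a grip 14 x 14 mm from 136 to 178 mm up. Origin: centre of the underside; z runs up to the grip. Starts LYING in front of the rack, z level and pointing to world +y, turned up to 35 degrees towards the robot, loop flat, middle line 20 mm above the bench.
- tall_eye (a point): Point in tall's loop where the top of a peg rests once hung: on the axis, 132 mm above the underside; about 38 mm of free height below the roof's peak down to the body's top.
- tall_grip (a point): Point on tall's brass grip, on the axis, 162 mm above the underside (16 mm below the top end).
- peg_left_outer (a point): Top of the outer peg on the left (+y) side, 130 mm from the pivot. Round pin, 10 mm thick, 48 mm long, sticking out of the bar along this frame's -x (to the robot); 24 mm out from here its end turns up 8 mm above its top. Bring a loop on along +x, eye point 20 mm above this point, then lower. The frame turns with the bar: y along the bar to the left, z up.
- peg_left_inner (a point): Top of the inner peg on the left (+y) side, 62 mm from the pivot. Round pin, 10 mm thick, 48 mm long, sticking out of the bar along this frame's -x (to the robot); 24 mm out from here its end turns up 8 mm above its top. Bring a loop on along +x, eye point 20 mm above this point, then lower. The frame turns with the bar: y along the bar to the left, z up.
- peg_right (a point): Top of the only peg on the right (-y) side, 120 mm from the pivot. Round pin, 10 mm thick, 48 mm long, sticking out of the bar along this frame's -x (to the robot); 24 mm out from here its end turns up 8 mm above its top. Bring a loop on along +x, eye point 20 mm above this point, then lower. The frame turns with the bar: y along the bar to the left, z up.
- bar (a joint): Tilt of the rack's bar: 0 level, positive = left (+y) end up. Bar 310 x 12 x 20 mm, 195 mm above the bench, pivoting at its middle on a post behind it. Centring spring (2.6 N m/rad) and damper: a short weight alone on the outer peg tips it 0.12 rad, on the inner peg 0.06; the tall one alone 0.18, both short ones 0.18; all three balance.
- jar: Bystander: small glass jar with lid, 52 mm across, 70 mm high; origin under its centre. It stands at one of the four places shared with the upright weights.
- pin_pot: Bystander: round wooden pot, 60 mm across, 55 mm high; origin under its centre. It stands at another of these places.
- watch_case: Bystander: steel watch case without strap, 40 mm across, 11 mm high, lying flat; origin under its centre.
- driver: Bystander: screwdriver, 140 mm long, lying along its x axis.
- holder_ring: Bystander: white plastic ring, 64 mm across, 14 mm high; origin under its centre.
- parts_dish: Bystander: white ceramic dish, 72 mm across, 25 mm high; origin under its centre.
Mind the look-alikes: they are no part of the job. Leave any orange or turquoise look-alike of the tall alone.

How it is judged:
By the outcome, as a careful person would: the job done as asked, in the order asked, and still so for the second after the job is handed in, with the robot touching nothing.
It also fails if it takes over 72 s, if anything falls off the work surface, if the arm or the gripper's body presses on something with over 40 N, if the wrist force passes 120 N, or if a joint passes its speed limit or range.

## Working session

There is one attempt and no reset: what is moved stays moved. The work goes in short steps, Python scripts to look and compute and a tool call to move; the robot and the scene stay as the last step left them, time stands still between calls to the robot, and variables do not carry over. Pictures are saved under pics/ and viewed, and the job is handed in when it is done.

Besides the shell and the picture viewer there is one more tool, called after "Call:" as a command line: name --pt "numbers of a row" for each row, then --argument value for the rest. send_rows: Moves the arm, as the interface text tells. Its arguments: {"type":"object","properties":{"rows":{"type":"array"}},"required":["rows"]}

```bash
mkdir -p pics
cat > h.py <<'E'
import numpy as np, cv2
from cell import *
def save(n,name):
    p=get_image(n); cv2.imwrite(f'pics/{name}.png',p['image']); return p
def unproj(p,u,v,z):
    xy=cv2.undistortPoints(np.array([[[u,v]]],float),p['K'],np.array(p['dist'],float))[0,0]
    c=np.array([xy[0]*z,xy[1]*z,z]); return np.array(p['R']).T@(c-np.array(p['t']))
def cloud(p,mask):
    v,u=np.nonzero(mask&(p['z_map']>0)); z=p['z_map'][v,u]
    xy=cv2.undistortPoints(np.stack([u,v],1).astype(float)[:,None],p['K'],np.array(p['dist'],float))[:,0]
    c=np.c_[xy*z[:,None],z]; return (c-np.array(p['t']))@np.array(p['R'])
def proj(p,X):
    R=np.array(p['R']);r,_=cv2.Rodrigues(R)
    return cv2.projectPoints(np.array(X,float).reshape(-1,1,3),r,np.array(p['t'],float),p['K'],np.array(p['dist'],float))[0][:,0]
E
python3 - <<'E'
from h import *
s=read_state(); print(s)
for n in('scene','top'):
    p=save(n,n+'0'); print(n,p['R'],p['t'],p['K'])
    for q in ['short_a','tall','jar','pin_pot','bar','peg_right','driver','watch_case']:
        for r in outline_of(p,q)[:3]:
            c=cloud(p,r['mask']); print(q,round(r['score'],2),r['box'],np.median(c,0).round() if len(c) else None, c.min(0).round(),c.max(0).round())
E
```

```text
{'clock': 0.0, 'qpos': array([-1.28781068,  0.6293269 ,  0.03842743,  1.5183613 , -0.02700128,
        0.99628015, -0.01999283]), 'qd': array([-5.49565419e-04,  3.78490297e-04, -2.29529038e-03, -1.10168533e-03,
        1.46855739e-04, -8.65344022e-04, -9.87617317e-06]), 'tau': array([ 5.20407102e-04, -5.63409877e+01,  1.22696992e+00, -1.93440038e+01,
        1.11824524e-02,  1.06472505e-02, -1.44428606e-05]), 'eef_pos': array([221.89633605, 610.29902914, 230.40341352]), 'tool_rot': array([-3.13973449e+00,  1.36707684e-05,  2.79282539e+00]), 'force': array([ 0.22275908,  1.14862583, -1.07656724]), 'torque': array([ 0.0503756 ,  0.02858   , -0.01053044]), 'width': 85.4518244236448}
scene [[ 1.06439937e-03  9.99999395e-01 -2.78832111e-04]
 [ 8.29374015e-01 -1.03856731e-03 -5.58692818e-01]
 [-5.58692769e-01  3.63416178e-04 -8.29374618e-01]] [ 1.40015877e+00 -3.18410572e+02  1.43271145e+03] [[384.97760602   0.         316.81486253]
 [  0.         384.97760602 199.51718863]
 [  0.           0.           1.        ]]
short_a 0.87 [400.9, 182.8, 420.5, 220.0] [445. 274.  59.] [328. 256.   0.
[... 1994 characters left out ...]
 107. -10.] [382. 241.  53.]
jar 0.66 [390.8, 213.2, 404.9, 226.9] [ 433. -267.   69.] [ 411. -293.   18.] [ 457. -246.   82.]
pin_pot 0.76 [187.2, 184.2, 205.7, 204.4] [527. 415.  53.] [501. 390.  -2.] [567. 450.  66.]
bar 0.67 [271.3, 129.8, 370.7, 158.3] [680.  -8. 203.] [ 610. -167.   -9.] [766. 155. 217.]
peg_right 0.72 [271.0, 129.7, 369.7, 159.1] [674.   8. 204.] [ 608. -164.   -9.] [766. 151. 227.]
driver 0.49 [380.7, 177.7, 416.3, 191.8] [ 559. -293.   23.] [ 539. -334.   -0.] [ 585. -201.   38.]
driver 0.41 [272.2, 126.7, 370.7, 158.8] [676.  33. 204.] [ 610. -154.   -9.] [766. 155. 217.]
watch_case 0.7 [235.5, 183.7, 244.5, 194.0] [540. 277.  13.] [521. 260.  -1.] [562. 299.  27.]
```

View images.

Run:
```python
import cv2
a=cv2.imread('pics/scene0.png')[140:290,150:490]; cv2.imwrite('pics/s0c.png',cv2.resize(a,None,fx=2.35,fy=2.35,interpolation=2))
a=cv2.imread('pics/top0.png')[110:310,170:450]; cv2.imwrite('pics/t0c.png',cv2.resize(a,None,fx=2.8,fy=2.8,interpolation=2))
```

```text
(no output)
```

View pics/s0c.png

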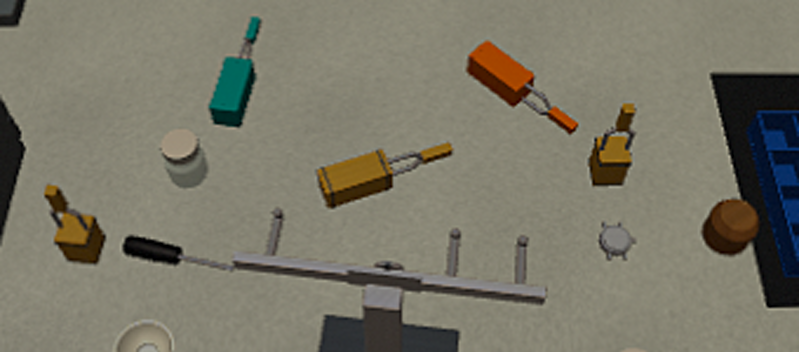

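View pics/t0c.png

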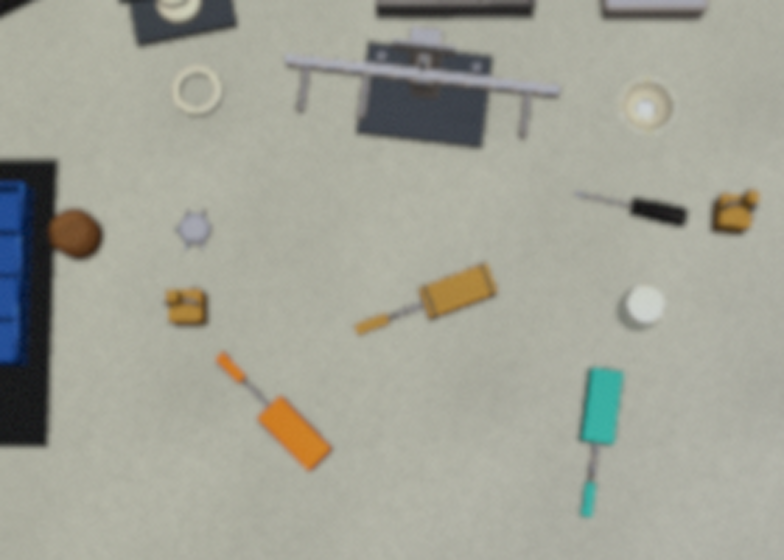

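```bash
cat > bar.py <<'E'
from h import *
def barfit(save_=None):
    out={}
    for n in('scene','top'):
        p=get_image(n); m=np.zeros((400,640),bool)
        if n=='scene': m[200:290,240:400]=1
        else: m[115:180,255:385]=1
        c=cloud(p,m); c=c[(c[:,2]>160)&(c[:,2]<240)&(c[:,0]<740)&(c[:,0]>560)]
        out[n]=c
    return out
E
python3 - <<'E'
from bar import *
o=barfit()
import pickle; pickle.dump(o,open('bar0.pkl','wb'))
im=np.zeros((400,800,3),np.uint8)
for k,(n,c) in enumerate(o.items()):
    print(n,len(c),np.percentile(c,[1,50,99],0).round())
    for q in c:
        v=int((740-q[0])*2); u=int(400-q[1]*2); im[min(v,399),min(max(u,0),799)]=(0,255,255) if k else (255,255,255)
im2=np.zeros((400,800,3),np.uint8)
for k,(n,c) in enumerate(o.items()):
    for q in c:
        v=int((240-q[2])*4); u=int(400-q[1]*2); im2[min(v,399),min(max(u,0),799)]=(0,255,255) if k else (255,255,255)
cv2.imwrite('pics/bar0.png',np.vstack([im[:360],im2[:240]]))
for n in('scene','top'):
    p=get_image(n)
    a=p['image'][215:275,240:395] if n=='scene' else p['image'][120:170,255:385]
    cv2.imwrite(f'pics/{n}bar.png',cv2.resize(a,None,fx=5,fy=5,interpolation=2))
E
```

```text
scene 1560 [[ 615. -155.  166.]
 [ 688.   -6.  204.]
 [ 727.  141.  238.]]
top 827 [[ 612. -154.  175.]
 [ 678.   -5.  205.]
 [ 724.  142.  238.]]
```

View pics/bar0.png

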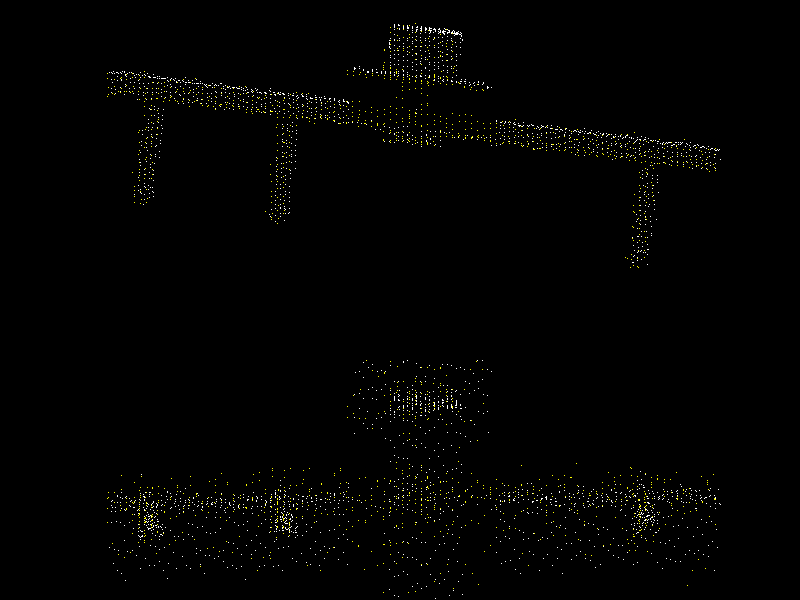

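View pics/scenebar.png

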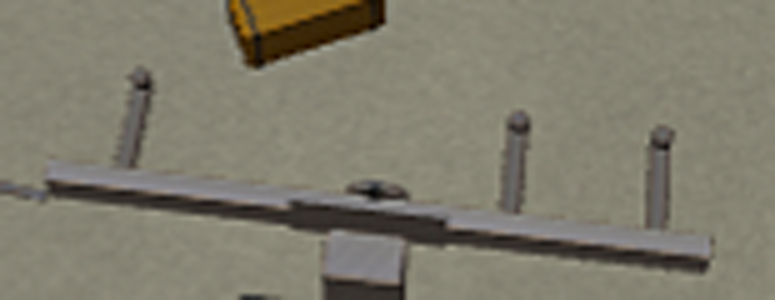

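View pics/topbar.png

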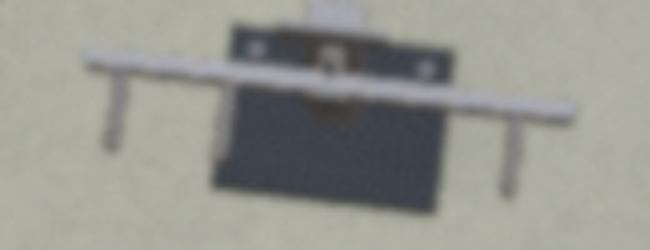

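```bash
cat >> bar.py <<'E'
def fit(o):
    c=np.vstack([o['scene'],o['top']])
    # bar top face: points z>197 excluding middle and pegs
    def R(y): return np.array([[np.cos(y),-np.sin(y)],[np.sin(y),np.cos(y)]])
    res={}
    for n,c in list(o.items())+[('both',c)]:
        yaw=-0.123; ctr=np.array([683.,-5.])
        for _ in range(6):
            l=(c[:,:2]-ctr)@R(yaw)
            s=(abs(l[:,1])>40)&(abs(l[:,0])<14)&(c[:,2]>185)
            a=np.polyfit(l[s,1],l[s,0],1); yaw-=np.arctan(a[0])*0.8; ctr=ctr+R(yaw)@[a[1],0]
        l=(c[:,:2]-ctr)@R(yaw)
        s=(abs(l[:,0])<10)
        e=np.percentile(l[s,1],[0.5,99.5]); 
        out=[n,'yaw',yaw.round(4),'ctr',ctr.round(1),'barends',e.round(1)]
        for y0 in(130,62,-120):
            s=(abs(l[:,1]-y0)<16)&(l[:,0]<-14)&(l[:,0]>-48)
            q=l[s]; z=c[s,2]; out+=['\n peg',y0,'y',np.median(q[:,1]).round(1),'xmin',np.percentile(l[(abs(l[:,1]-y0)<16),0],1).round(1),'z',np.median(z[q[:,0]>-42]).round(1),len(q)]
        for sgn in(1,-1):
            s=(l[:,1]*sgn>40)&(abs(l[:,0])<6); b=np.polyfit(l[s,1],c[s,2],1); out+=['\n topz',sgn,np.percentile(c[s,2],[25,50,75]).round(1)]
        print(*out)
        res[n]=(yaw,ctr)
    return res
E
python3 - <<'E'
from bar import *
import pickle
fit(pickle.load(open('bar0.pkl','rb')))
E
```

```text
scene yaw -0.1256 ctr [681.5  -4.8] barends [-154.9  149.8] 
 peg 130 y 126.2 xmin -56.5 z 198.6 58 
 peg 62 y 58.5 xmin -58.1 z 199.5 55 
 peg -120 y -122.7 xmin -58.0 z 200.5 55 
 topz 1 [196.8 203.2 204.8] 
 topz -1 [197.5 204.3 206. ]
top yaw -0.1241 ctr [678.1  -4.4] barends [-153.7  151.4] 
 peg 130 y 128.4 xmin -56.2 z 199.8 34 
 peg 62 y 60.8 xmin -56.1 z 200.0 32 
 peg -120 y -121.4 xmin -56.9 z 202.3 33 
 topz 1 [201.  204.4 207. ] 
 topz -1 [201.6 205.9 208.2]
both yaw -0.1254 ctr [680.4  -4.7] barends [-154.5  150.3] 
 peg 130 y 127.3 xmin -57.8 z 198.9 93 
 peg 62 y 59.4 xmin -57.8 z 199.5 86 
 peg -120 y -122.4 xmin -58.4 z 200.7 88 
 topz 1 [198.7 203.7 205.3] 
 topz -1 [199.5 204.9 206.6]
```

```bash
cat > wt.py <<'E'
from h import *
def weights(boxes):
    for n in('scene','top'):
        p=get_image(n)
        # full cloud
        c=cloud(p,np.ones((400,640),bool))
        for nm,(x,y) in boxes.items():
            s=(abs(c[:,0]-x)<45)&(abs(c[:,1]-y)<45); d=c[s]
            g=d[(d[:,2]>112)&(d[:,2]<160)]; L=d[(d[:,2]>68)&(d[:,2]<102)]; b=d[(d[:,2]>50)&(d[:,2]<66)]; 
            rect=cv2.minAreaRect(b[:,:2].astype(np.float32)) if len(b)>3 else None
            lv=np.linalg.svd(L[:,:2]-L[:,:2].mean(0))[2][0] if len(L)>3 else None
            print(n,nm,'grip',len(g),np.median(g,0).round(1) if len(g) else None,'body',np.median(b,0).round(1),rect,'loop',len(L),L[:,:2].mean(0).round(1),lv)
E
python3 - <<'E'
from wt import *
weights({'L':(435,274),'R':(546,-377)})
for n in('scene','top'):
    p=get_image(n); c=cloud(p,np.ones((400,640),bool))
    s=(c[:,0]>380)&(c[:,0]<510)&(c[:,1]>-120)&(c[:,1]<110)&(c[:,2]>9)&(c[:,2]<60); d=c[s]
    b=d[(d[:,2]>30)]; print(n,len(d),len(b),'body top',b.mean(0).round(1),cv2.minAreaRect(b[:,:2].astype(np.float32)))
    print(cv2.minAreaRect(d[:,:2].astype(np.float32)))
    g=d[(d[:,1]>44)]; print('grip end',len(g),g.mean(0).round(1),g.max(0).round(1),g.min(0).round(1))
    bm=b.mean(0)[:2]; gm=g.mean(0)[:2]; v=gm-bm; print('dir',np.arctan2(v[1],v[0]),np.hypot(*v))
    a=p['image'][140:220,380:440] if n=='scene' else p['image'][195:235,220:260]
    b_=p['image'][205:265,155:205] if n=='scene' else p['image'][170:200,410:450]
    f=lambda a:cv2.resize(a,(400,300),interpolation=2)
    cv2.imwrite(f'pics/w_{n}.png',np.hstack([f(a),f(b_)]))
E
```

```text
scene L grip 68 [442.5 275.7 137.9] body [443.2 276.5  60.3] ((438.3322448730469, 277.26654052734375), (43.50391387939453, 41.25270462036133), 0.6195088028907776) loop 31 [439.2 276.1] [-0.01835726  0.99983149]
scene R grip 78 [ 553.9 -381.3  138. ] body [ 554.4 -384.5   59.1] ((551.6201171875, -384.79278564453125), (40.35916519165039, 40.29656982421875), 82.43338012695312) loop 32 [ 551.3 -386.4] [0.09038351 0.99590703]
top L grip 33 [438.  276.2 144.7] body [432.9 273.9  60.4] ((438.02459716796875, 277.92376708984375), (39.75395965576172, 37.542015075683594), 89.58465576171875) loop 20 [435.2 275.7] [-0.27401982  0.96172404]
top R grip 32 [ 549.4 -380.9  142.7] body [ 546. -380.   60.] ((550.4453735351562, -382.4542236328125), (36.99788284301758, 41.212196350097656), 87.27880859375) loop 15 [ 551.2 -379.1] [0.13669375 0.99061335]
scene 615 416 body top [458.2 -46.6  39.5] ((444.5377197265625, -13.859664916992188), (41.916934967041016, 168.5428466796875), 20.05784797668457)
((442.85064697265625, -10.403106689453125), (42.294795989990234, 176.9833526611328), 20.62674903869629)
grip end 58 [418.6  57.9  25.1] [428.9  72.7  31.1] [406.4  44.4  12.7]
dir 1.9329269325331535 111.76155673961422
top 488 352 body top [455.1 -41.2  40.6] ((443.2855224609375, -8.691337585449219), (40.50874328613281, 175.6243896484375), 20.729225158691406)
((444.890380859375, -6.294639587402344), (226.4327392578125, 125.2268295288086), 89.89735412597656)
grip end 67 [427.8  65.2  21.7] [507.7 106.8  35.3] [383.2  44.    9.1]
dir 1.821540007035501 109.83216174355236
```

Call:
send_rows --pt "0.2 0 0 0 -0.117" --pt "0.2 0 0 0 -0.117" --pt "0.2 0 0 0 -0.117" --pt "0.2 -0.024 -0.037 0 0" --pt "0.2 -0.024 -0.037 0 0" --pt "0.2 -0.024 -0.037 0 0" --pt "0.2 -0.024 -0.037 0 0" --pt "0.2 -0.024 -0.037 0 0" --pt "0.2 -0.024 -0.037 0 0" --pt "0.2 -0.024 -0.037 0 0" --pt "0.2 -0.024 -0.037 0 0" --pt "0.2 0 0 0 0"

```text
clock: 2.3
eef_pos: [412.5, 330.7, 228.6]
tool_rot: [3.137, 0.0, -3.112]
force: [0.3, -1.1, 0.8]
width: 51.7
```

Run:
```python
from h import *
s=read_state(); p=save('wrist','wr1'); print(p['tool_from_camera'],s['eef_pos'],s['tool_rot'])
for r in outline_of(p,'short_a')[:2]: print(r['score'],r['box'])
```

```text
[[ 2.32766642e-04 -9.56999497e-01 -2.90089485e-01  7.38701701e+01]
 [ 9.99999855e-01  8.19296120e-05  5.32111706e-04 -1.60263352e-01]
 [-4.85463716e-04 -2.90089567e-01  9.56999377e-01 -1.43892122e+02]
 [ 0.00000000e+00  0.00000000e+00  0.00000000e+00  1.00000000e+00]] [412.51744406 330.68612607 228.55914376] [ 3.13655482e+00  1.14129819e-04 -3.11245154e+00]
0.67 [237.5, 167.4, 288.4, 240.7]
```

View pics/wr1.png

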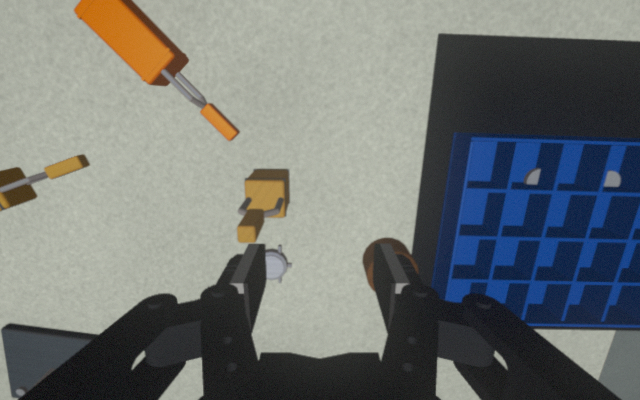

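```bash
cat >> h.py <<'E'
from scipy.spatial.transform import Rotation as Ro
def wcloud(p,s,mask=None):
    z=p['z_map']; m=(z>0) if mask is None else mask&(z>0)
    v,u=np.nonzero(m); zz=z[v,u]
    xy=cv2.undistortPoints(np.stack([u,v],1).astype(float)[:,None],p['K'],np.array(p['dist'],float))[:,0]
    T=np.array(p['tool_from_camera']); c=np.c_[xy*zz[:,None],zz]@T[:3,:3].T+T[:3,3]
    return c@Ro.from_euler('xyz',s['tool_rot']).as_matrix().T+s['eef_pos']
def wweight(x,y,h=60,r=40):
    s=read_state(); p=get_image('wrist'); c=wcloud(p,s)
    d=c[(abs(c[:,0]-x)<r)&(abs(c[:,1]-y)<r)]
    t=d[(d[:,2]>h-4)&(d[:,2]<h+4)]; g=d[(d[:,2]>h+84)&(d[:,2]<h+94)]; gs=d[(d[:,2]>h+50)&(d[:,2]<h+94)]; L=d[(d[:,2]>h+8)&(d[:,2]<h+42)]
    print('bodytop',len(t),cv2.minAreaRect(t[:,:2].astype(np.float32)),'griptop',len(g),cv2.minAreaRect(g[:,:2].astype(np.float32)) if len(g)>3 else 0,'gripside',len(gs),np.median(gs,0).round(1),gs[:,2].max().round(1))
    if len(L)>5:
        v=np.linalg.svd(L[:,:2]-L[:,:2].mean(0))[2][0]; print('loop',len(L),L.mean(0).round(1),v.round(3))
    return s
E
python3 - <<'E'
from h import *
wweight(440,276)
E
```

```text
bodytop 1155 ((436.44921875, 277.0722961425781), (39.6837272644043, 39.982967376708984), 0.32983851432800293) griptop 358 ((436.9036560058594, 277.3466796875), (14.113363265991211, 13.91943645477295), 87.62450408935547) gripside 733 [432.5 279.1 143.4] 151.0
loop 226 [435.9 278.2  89.4] [-0.013  1.   ]
```

Call:
send_rows --pt "0 -0.012 -0.028 0 0.03" --pt "0 -0.011 -0.027 0.01 0" --pt "0 0 0 0 0"

```text
clock: 2.7
eef_pos: [428.1, 292.6, 218.1]
tool_rot: [3.125, -0.004, -3.118]
force: [-0.4, -1.6, -0.3]
width: 42.6
```

Call:
send_rows --pt "0 -0.009 -0.016 0.01 0.024" --pt "0 -0.003 -0.006 0.01 0.01" --pt "0 0 -0.002 0.01 0" --pt "0 0 0 0 0"

```text
clock: 3.03
eef_pos: [437.4, 277.3, 187.2]
tool_rot: [3.119, -0.004, -3.141]
force: [-0.9, -0.2, -1.0]
width: 42.8
```

Call:
send_rows --pt "0 0 0 0.03 0" --pt "0 0 0 0.03 0" --pt "0 0 0 0.015 0" --pt "0 0 0 0.005 0" --pt "-1 0 0 0 0" --pt "-1 0 0 0 0" --pt "-1 0 0 0 0"

```text
clock: 3.62
eef_pos: [434.3, 294.3, 108.5]
tool_rot: [3.109, -0.0, -3.123]
force: [1.6, 2.8, -2.1]
width: 13.5
```

Run:
```python
from h import *
s=read_state(); print({k:np.round(v,3) for k,v in s.items()})
save('wrist','wr2'); p=save('scene','sc2')
a=p['image'][140:240,370:470]; cv2.imwrite('pics/sc2c.png',cv2.resize(a,None,fx=5,fy=5,interpolation=2))
```

```text
{'clock': np.float64(3.617), 'qpos': array([-0.587,  0.626, -0.066,  1.993,  0.024,  0.505,  0.929]), 'qd': array([-0.022, -0.014, -0.017, -0.032, -0.001,  0.008, -0.003]), 'tau': array([-2.2170e+00, -4.9694e+01, -7.9700e-01, -1.2966e+01,  1.0200e-01,
        1.0000e-02, -3.0000e-03]), 'eef_pos': array([434.341, 294.334, 108.489]), 'tool_rot': array([ 3.109, -0.   , -3.123]), 'force': array([ 1.594,  2.821, -2.068]), 'torque': array([0.419, 0.094, 0.064]), 'width': np.float64(13.482)}
```

View pics/wr2.png

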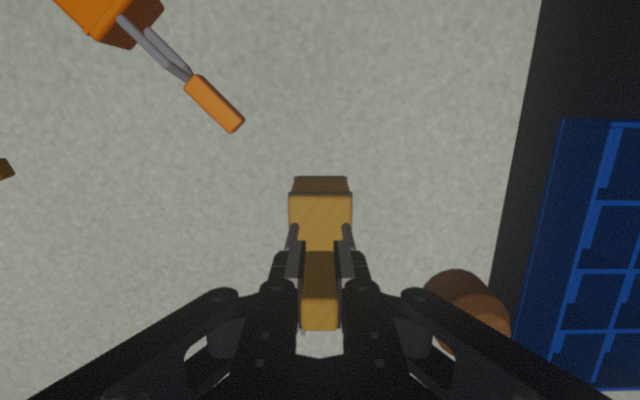

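View pics/sc2c.png

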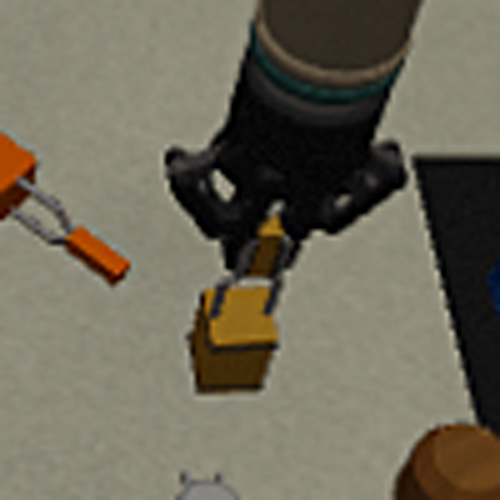

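Call:
send_rows --pt "-1 0 0 -0.02 0" --pt "-1 0 0 -0.03 0" --pt "-1 0 0 -0.035 0.05" --pt "-1 0 0 -0.03 0.05" --pt "-1 0 0 -0.015 0.05" --pt "-1 0 0 0 0"

```text
clock: 4.22
eef_pos: [433.6, 289.7, 246.1]
tool_rot: [3.107, -0.006, 3.003]
force: [-0.1, 1.5, -1.8]
width: 13.0
```

Call:
send_rows --pt "-1 -0.02 -0.014 0 0" --pt "-1 -0.03 -0.02 0.002 0" --pt "-1 -0.03 -0.02 0.002 0" --pt "-1 -0.03 -0.02 0.002 0" --pt "-1 -0.03 -0.02 0.002 0" --pt "-1 -0.025 -0.016 0.002 0" --pt "-1 -0.012 -0.01 0 0" --pt "-1 -0.005 -0.005 0 0" --pt "-1 0 0 0 0"

```text
clock: 4.97
eef_pos: [599.9, 137.8, 224.3]
tool_rot: [3.106, -0.01, 3.024]
force: [-0.3, -0.2, -2.6]
width: 13.3
```

Run:
```python
from h import *
s=read_state(); p=save('scene','sc3'); 
a=p['image'][190:280,330:430]; cv2.imwrite('pics/sc3c.png',cv2.resize(a,None,fx=6,fy=6,interpolation=2))
save('wrist','wr3'); print(s['eef_pos'],s['tool_rot'])
c=cloud(p,np.ones((400,640),bool)); d=c[(abs(c[:,0]-600)<50)&(abs(c[:,1]-138)<35)&(c[:,2]>80)&(c[:,2]<240)]
for lo in range(90,240,10):
    e=d[(d[:,2]>=lo)&(d[:,2]<lo+10)]
    if len(e): print(lo,len(e),e.min(0).round(),e.max(0).round())
```

```text
[599.86237743 137.82387177 224.28812074] [ 3.10603408 -0.00984098  3.02352004]
110 1 [618. 127. 120.] [618. 127. 120.]
120 19 [582. 121. 121.] [625. 159. 129.]
130 24 [586. 120. 130.] [624. 158. 140.]
140 24 [602. 119. 140.] [624. 157. 149.]
150 27 [616. 118. 151.] [625. 158. 160.]
160 21 [618. 119. 161.] [625. 156. 170.]
170 181 [582. 118. 170.] [625. 159. 180.]
180 50 [585. 121. 180.] [621. 158. 190.]
190 17 [601. 120. 191.] [650. 156. 199.]
200 27 [601. 121. 200.] [648. 155. 208.]
210 17 [598. 120. 211.] [607. 156. 220.]
220 5 [608. 137. 226.] [609. 142. 230.]
230 34 [603. 118. 230.] [613. 157. 240.]
```

View pics/sc3c.png

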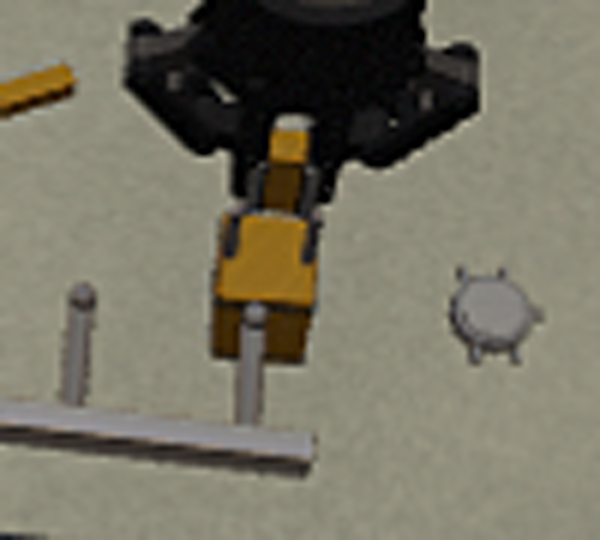

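View pics/wr3.png

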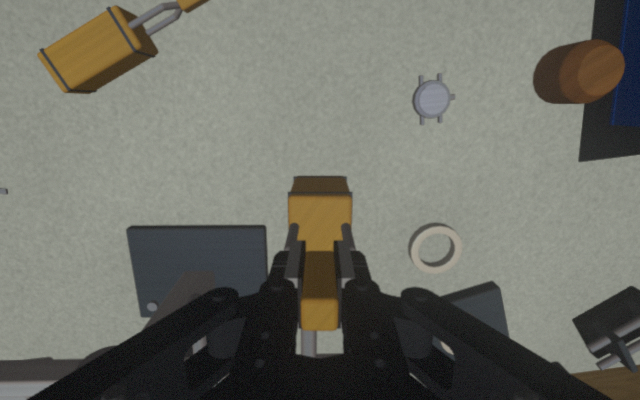

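Call:
send_rows --pt "-1 0 -0.006 -0.001 0" --pt "-1 -0.005 -0.001 0 0" --pt "-1 -0.005 0 0 0"

```text
clock: 5.32
eef_pos: [603.4, 137.3, 225.5]
tool_rot: [3.102, -0.015, 3.035]
force: [-0.1, -0.0, -2.6]
width: 12.9
```

Call:
send_rows --pt "-1 0 -0.005 0 0.01" --pt "-1 0 -0.005 0 0.01" --pt "-1 0 -0.003 0 0"

```text
clock: 5.57
eef_pos: [602.4, 126.5, 225.7]
tool_rot: [3.101, -0.014, 3.017]
force: [-0.3, 0.4, -3.0]
width: 13.3
```

Call:
send_rows --pt "-1 0 0.005 0 0" --pt "-1 0 0 0 0" --pt "-1 0 0 0 0"

```text
clock: 5.82
eef_pos: [602.8, 130.5, 226.1]
tool_rot: [3.101, -0.014, 3.016]
force: [-0.2, 0.3, -1.6]
width: 13.1
```

Call:
send_rows --pt "-1 -0.01 0 0 0" --pt "-1 -0.015 0 0 0" --pt "-1 -0.015 0 0 0" --pt "-1 -0.012 0 0 0" --pt "-1 -0.006 0 0 0" --pt "-1 0 0 0 0"

```text
clock: 6.32
eef_pos: [661.1, 125.5, 225.2]
tool_rot: [3.1, -0.016, 3.019]
force: [-0.1, 1.2, -1.6]
width: 13.4
```

Run:
```python
from h import *
s=read_state(); p=save('scene','sc4'); 
a=p['image'][190:280,330:430]; cv2.imwrite('pics/sc4c.png',cv2.resize(a,None,fx=6,fy=6,interpolation=2))
save('wrist','wr4'); print(s['eef_pos'],s['tool_rot'],s['force'])
```

```text
[661.09840588 125.46740314 225.18875262] [ 3.10011147 -0.01606113  3.01910908] [-0.07443362  1.22911886 -1.64890762]
```

View pics/sc4c.png

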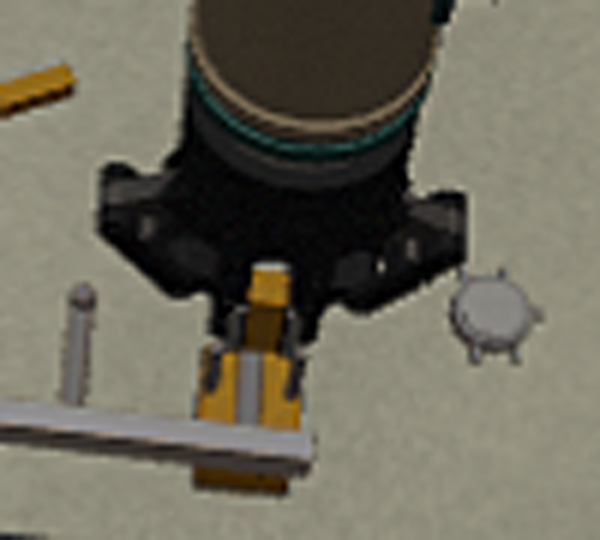

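View pics/wr4.png

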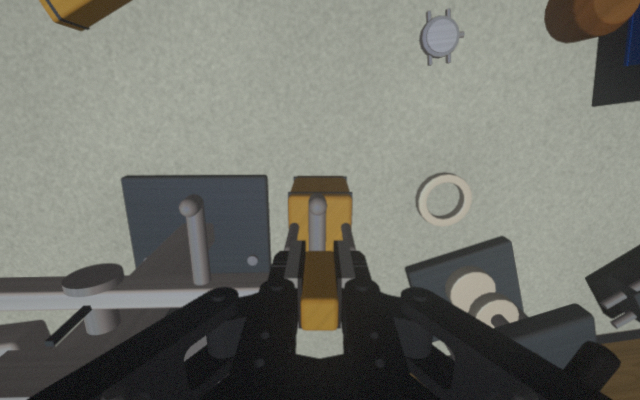

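Call:
send_rows --pt "-1 0 0 0.006 0" --pt "-1 0 0 0.008 0" --pt "-1 0 0 0.006 0" --pt "-1 0 0 0.005 0" --pt "-1 0 0 0.004 0" --pt "-1 0 0 0.002 0" --pt "-1 0 0 0 0"

```text
clock: 7.0
eef_pos: [657.4, 127.0, 192.3]
tool_rot: [3.101, -0.017, 3.021]
force: [0.0, -0.6, -0.7]
width: 13.2
```

```bash
cat >> bar.py <<'E'
def tilt():
    p=get_image('scene'); c=cloud(p,np.ones((400,640),bool)); yaw=-0.125; ctr=np.array([681,-7.])
    R=np.array([[np.cos(yaw),-np.sin(yaw)],[np.sin(yaw),np.cos(yaw)]])
    l=(c[:,:2]-ctr)@R; s=(abs(l[:,0]-2)<12)&(abs(l[:,1])>45)&(abs(l[:,1])<160)&(c[:,2]>150)&(c[:,2]<240)
    y,z=l[s,1],c[s,2]; m=np.ones(len(y),bool)
    out=[]
    # upper envelope by bins
    for b in range(-150,151,15):
        q=z[abs(y-b)<8]
        if len(q)>8: out.append((b,np.percentile(q,70)))
    out=np.array(out); a=np.polyfit(out[:,0],out[:,1],1); r=out[:,1]-np.polyval(a,out[:,0]); k=abs(r)<4
    a=np.polyfit(out[k,0],out[k,1],1); print('tilt',a.round(3),len(out)); return p
E
python3 - <<'E'
from bar import *
p=tilt(); cv2.imwrite('pics/sc5c.png',cv2.resize(p['image'][190:280,240:430],None,fx=4,fy=4,interpolation=2))
E
```

```text
tilt [-1.02000e-01  2.04984e+02] 16
```

View pics/sc5c.png

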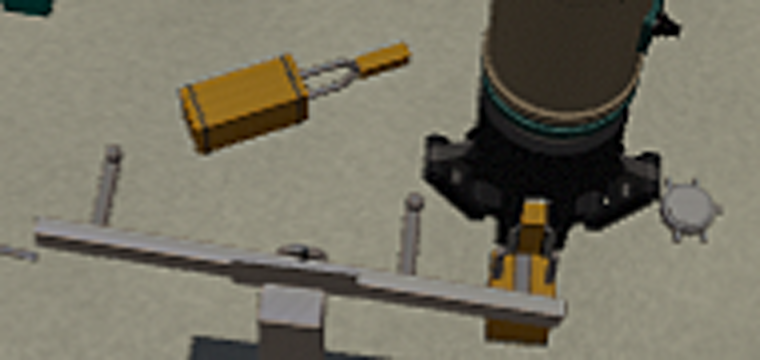

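Call:
send_rows --pt "-1 0 0 0.002 0" --pt "-0.7 0 0 0 0" --pt "-0.5 0 0 0 0" --pt "-0.4 0 0 0 0" --pt "-0.4 0 0 -0.01 0" --pt "-0.4 0 0 -0.02 0" --pt "-0.4 0 0 -0.03 0" --pt "-0.4 0 0 -0.02 0" --pt "-0.4 0 0 0 0"

```text
clock: 7.8
eef_pos: [657.6, 125.9, 275.7]
tool_rot: [3.098, -0.019, 3.022]
force: [0.8, -0.9, 0.4]
width: 25.5
```

Run:
```python
from bar import *
p=tilt(); cv2.imwrite('pics/sc6c.png',cv2.resize(p['image'][190:280,240:430],None,fx=4,fy=4,interpolation=2))
```

```text
tilt [-1.23000e-01  2.05077e+02] 16
```

View pics/sc6c.png

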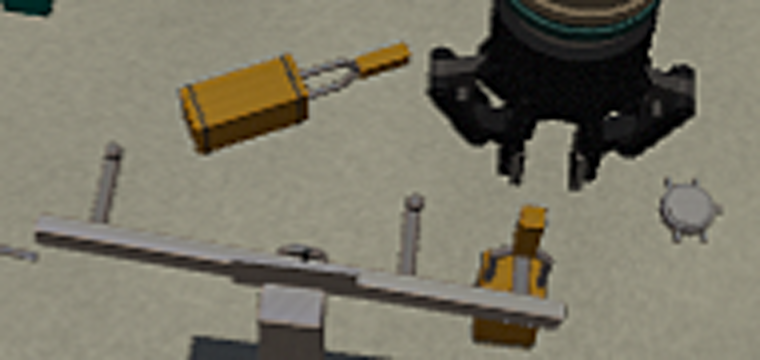

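Call:
send_rows --pt "0 0.02 -0.009 0 0" --pt "0 0.032 -0.013 0 0" --pt "0 0.035 -0.015 0 0" --pt "0 0.035 -0.015 0 0" --pt "0 0.035 -0.015 0 0" --pt "0 0.035 -0.015 0 0" --pt "0 0.02 -0.008 0 0" --pt "0 0.01 -0.004 0 0" --pt "0 0 0 0 0.12" --pt "0 0 0 0 0.12" --pt "0 0 0 0 0.12" --pt "0 0 0 0 0.12"

```text
clock: 8.85
eef_pos: [404.5, 57.0, 266.2]
tool_rot: [3.12, -0.05, 2.528]
force: [-0.8, 0.9, -0.1]
width: 42.9
```

Run:
```python
from h import *
s=read_state(); print(s['qpos'])
```

```text
[-0.22230958  0.2492613   0.07065897  2.08015945 -0.09092893  0.83611311
  0.86511604]
```

Call:
send_rows --pt "0.3 0 0 0 0.12" --pt "0.3 0 0 0 0.12" --pt "0.3 0 0 0 0.12" --pt "0.3 0 0 0 0.12" --pt "0.3 0 0 0 0.1" --pt "0.3 0 0 0 0"

```text
clock: 9.35
eef_pos: [400.4, 57.5, 263.4]
tool_rot: [-3.124, -0.055, 1.919]
force: [0.6, 0.3, -0.1]
width: 55.4
```

```bash
cat > tl.py <<'E'
from h import *
def tallcheck(nm):
    s=read_state(); p=save('wrist',nm); print(s['eef_pos'].round(1),s['tool_rot'].round(3),s['qpos'].round(2))
    c=wcloud(p,s); d=c[(c[:,0]>380)&(c[:,0]<520)&(c[:,1]>-130)&(c[:,1]<95)]
    g=d[(d[:,2]>22)&(d[:,2]<33)&(d[:,1]>25)]; b=d[(d[:,2]>34)&(d[:,2]<46)]
    print('grip',len(g),cv2.minAreaRect(g[:,:2].astype(np.float32)),g.mean(0).round(1)); print('body',len(b),cv2.minAreaRect(b[:,:2].astype(np.float32)) if len(b)>4 else 0)
E
python3 -c "
from tl import *
tallcheck('wr7')"
```

```text
[400.4  57.5 263.4] [-3.124 -0.055  1.919] [-0.33  0.25  0.2   2.09 -0.13  0.84  0.31]
grip 443 ((419.7078552246094, 50.30573654174805), (13.430464744567871, 50.28889846801758), 20.56270408630371) [418.4  53.2  28.3]
body 2261 ((450.0924987792969, -30.998489379882812), (40.39069747924805, 129.27294921875), 21.03287124633789)
```

View pics/wr7.png

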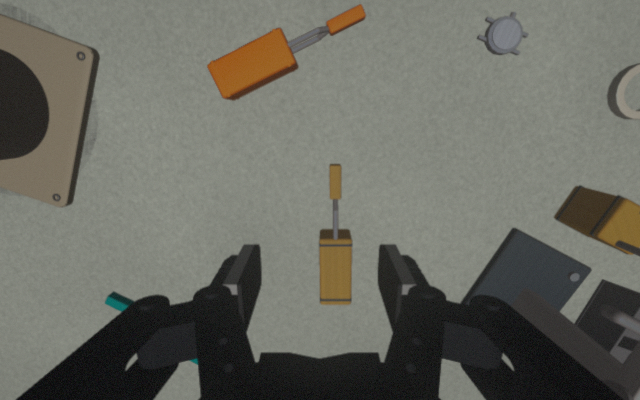

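Call:
send_rows --pt "0.2 -0.006 0.008 0.02 0" --pt "0.2 -0.006 0.008 0.03 0" --pt "0.2 -0.003 0.004 0.03 0" --pt "0 0 0 0.03 0" --pt "0 0 0 0.03 0" --pt "0 0 0 0.03 0" --pt "0 0 0 0.015 0" --pt "0 0 0 0.005 0" --pt "0 0 0 0 0"

```text
clock: 10.15
eef_pos: [421.7, 61.5, 65.1]
tool_rot: [-3.134, -0.057, 1.955]
force: [-0.0, -0.6, -0.9]
width: 42.6
```

```bash
python3 -c "
from tl import *
tallcheck('wr8')"
```

```text
[421.7  61.5  65.1] [-3.134 -0.057  1.955] [-0.2   0.64  0.04  2.24 -0.29  0.29  0.5 ]
grip 1640 ((419.0810852050781, 51.044464111328125), (13.860836029052734, 49.261783599853516), 21.186304092407227) [417.8  53.9  28.2]
body 1368 ((443.1542053222656, 5.313047409057617), (47.85099792480469, 37.73744583129883), 87.82034301757812)
```

View pics/wr8.png

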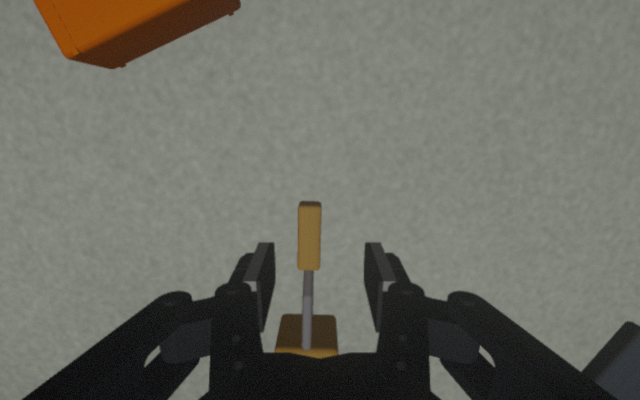

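Call:
send_rows --pt "0 -0.001 -0.006 0.01 0.02" --pt "0 0 0 0.02 0" --pt "0 0 0 0.018 0" --pt "0 0 0 0.008 0" --pt "0 0 0 0.003 0" --pt "0 0 0 0 0"

```text
clock: 10.7
eef_pos: [419.3, 63.9, 28.1]
tool_rot: [3.139, -0.064, 1.94]
force: [-0.3, 1.2, 0.6]
width: 42.7
```

Call:
send_rows --pt "0 -0.002 -0.005 0.008 0" --pt "0 -0.001 0 0.009 0" --pt "0 0 0 0.006 0" --pt "0 0 0 0.002 0" --pt "0 0 0 0 0"

```text
clock: 11.12
eef_pos: [423.3, 63.1, 10.6]
tool_rot: [3.131, -0.066, 1.949]
force: [-0.2, 0.1, -0.3]
width: 42.7
```

Call:
send_rows --pt "0 -0.001 -0.007 0.004 0" --pt "0 0 -0.004 0.003 0"

```text
clock: 11.28
eef_pos: [419.1, 59.2, 9.4]
tool_rot: [3.138, -0.07, 1.948]
force: [0.2, -0.0, 0.9]
width: 42.9
```

Call:
send_rows --pt "0 0 0 0 0"

```text
clock: 11.37
eef_pos: [418.9, 58.9, 9.6]
tool_rot: [3.138, -0.07, 1.947]
force: [0.0, -0.2, -0.2]
width: 42.7
```

Call:
send_rows --pt "0 0.003 -0.003 0.003 0" --pt "0 0.001 -0.001 0.002 0" --pt "0 0 0 0 0"

```text
clock: 11.62
eef_pos: [416.0, 61.5, 8.1]
tool_rot: [-3.14, -0.072, 1.945]
force: [1.6, 0.1, 0.1]
width: 42.8
```

Call:
send_rows --pt "0 0 0 0.006 0" --pt "0 0 -0.001 0.002 0" --pt "-1 0 0 0 0" --pt "-1 0 0 0 0" --pt "-1 0 0 0 0" --pt "-1 0 0 0 0"

```text
clock: 12.12
eef_pos: [416.9, 62.0, 1.9]
tool_rot: [-3.133, -0.074, 1.945]
force: [0.8, 0.9, 2.5]
width: 13.0
```

Call:
send_rows --pt "-1 -0.001 0 -0.0145 0" --pt "-1 -0.003 0 -0.0145 0" --pt "-1 -0.004 0 -0.014 0" --pt "-1 -0.005 0 -0.0135 0" --pt "-1 0 0 0 0"

```text
clock: 12.53
eef_pos: [420.9, 47.2, 57.7]
tool_rot: [-3.127, -0.08, 1.946]
force: [1.2, -0.2, -5.3]
width: 13.1
```

```bash
cat >> tl.py <<'E'
def both(nm,crop=(150,240,270,370)):
    p=save('scene',nm); y0,y1,x0,x1=crop
    a=cv2.resize(p['image'][y0:y1,x0:x1],(500,450),interpolation=2)
    q=get_image('wrist'); b=cv2.resize(q['image'],(300,188))
    im=np.zeros((450,800,3),np.uint8); im[:,:500]=a; im[:188,500:]=b; cv2.imwrite(f'pics/{nm}c.png',im)
E
python3 -c "
from tl import *
both('t1')"
```

```text
(no output)
```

View pics/t1c.png

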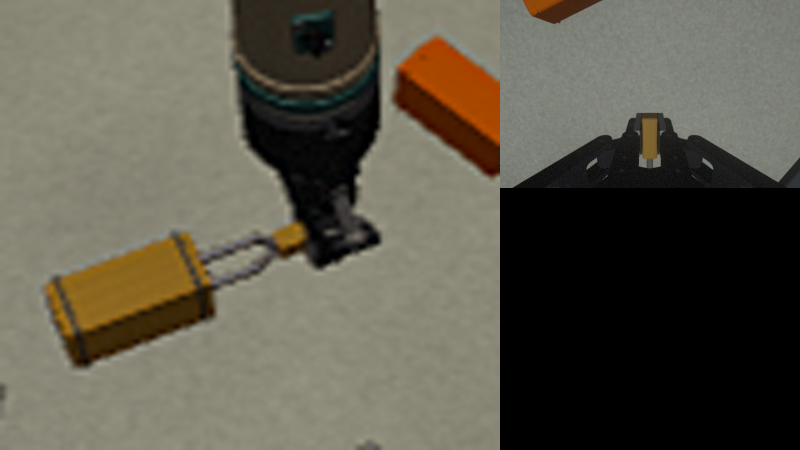

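```bash
cat >> tl.py <<'E'
def tiltprof(x0,y0,d=(-0.36,0.933),side=30,n='scene',rng=(-200,60),zlo=10):
    p=get_image(n); c=cloud(p,np.ones((400,640),bool)); d=np.array(d)
    r=c[:,:2]-[x0,y0]; a=r@d; b=r@[d[1],-d[0]]
    s=(abs(b)<side)&(a>rng[0])&(a<rng[1])&(c[:,2]>zlo)
    for k in range(rng[0],rng[1],15):
        q=c[s&(a>=k)&(a<k+15),2]
        if len(q)>3: print(k,len(q),np.percentile(q,[5,50,95]).round(0))
E
python3 -c "
from tl import *
tiltprof(421,47)"
```

```text
-170 58 [52. 80. 85.]
-155 97 [48. 82. 85.]
-140 93 [54. 83. 87.]
-125 93 [54. 85. 88.]
-110 95 [56. 86. 89.]
-95 113 [ 56.  87. 414.]
-80 270 [ 82. 416. 445.]
-65 571 [258. 424. 468.]
-50 654 [193. 456. 500.]
-35 516 [ 85. 515. 548.]
-20 654 [ 97. 552. 591.]
-5 760 [516. 592. 637.]
10 786 [324. 600. 650.]
25 670 [437. 596. 656.]
40 399 [544. 615. 658.]
55 94 [572. 627. 658.]
```

Call:
send_rows --pt "-1 0 0 -0.02 0" --pt "-1 0 0 -0.03 0" --pt "-1 0 0 -0.025 0" --pt "-1 0 0 -0.012 0" --pt "-1 0 0 -0.003 0" --pt "-1 0 0 0 0"

```text
clock: 13.18
eef_pos: [417.8, 45.4, 142.5]
tool_rot: [-3.109, -0.092, 1.948]
force: [0.3, 0.1, -4.8]
width: 13.0
```

```bash
python3 -c "
from tl import *
print(read_state()['eef_pos'])
tiltprof(429,60,rng=(-200,-70))
both('t2')"
```

```text
[417.7622255   45.38480956 142.48845789]
-185 15 [140. 144. 146.]
-170 101 [116. 144. 149.]
-155 102 [115. 147. 153.]
-140 103 [118. 152. 155.]
-125 101 [124. 155. 159.]
-110 165 [128. 161. 508.]
-95 337 [142. 500. 530.]
-80 355 [417. 508. 542.]
```

View pics/t2c.png

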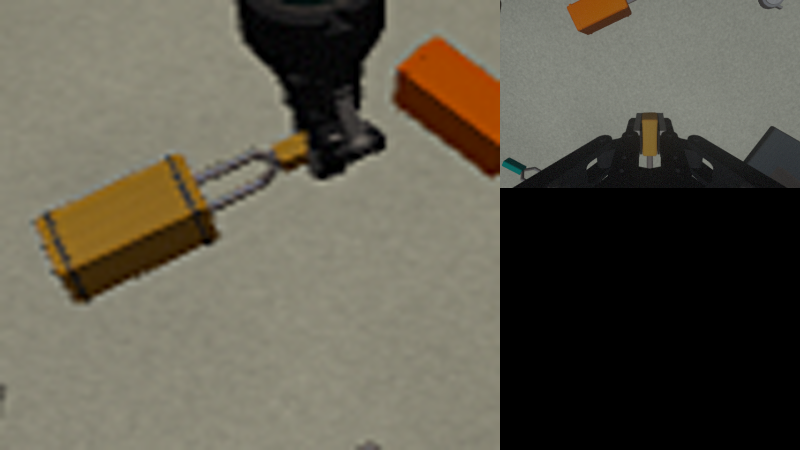

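Call:
send_rows --pt "-1 0 0 -0.01 0" --pt "-0.8 0 0 -0.002 0" --pt "-0.75 0 0 0 0" --pt "-0.72 0 0 0 0"

```text
clock: 13.67
eef_pos: [416.0, 44.2, 152.3]
tool_rot: [-3.102, -0.094, 1.947]
force: [0.6, -0.0, -3.7]
width: 12.8
```

```bash
python3 -c "
from tl import *
print(read_state()['eef_pos'])
tiltprof(429,60,rng=(-200,-70))"
```

```text
[415.95678424  44.17211118 152.26075213]
-185 18 [145. 151. 154.]
-170 99 [123. 152. 158.]
-155 101 [124. 156. 160.]
-140 100 [126. 160. 164.]
-125 97 [132. 164. 167.]
-110 187 [141. 171. 519.]
-95 363 [150. 512. 541.]
-80 391 [417. 514. 552.]
```

Call:
send_rows --pt "-0.7 0 0 0 0" --pt "-0.69 0 0 0 0"

```text
clock: 13.88
eef_pos: [415.9, 44.1, 152.0]
tool_rot: [-3.101, -0.093, 1.946]
force: [0.9, 0.2, -3.7]
width: 13.6
```

```bash
python3 -c "
from tl import *
print(read_state()['width'])
tiltprof(429,60,rng=(-200,-95))"
```

```text
13.64746115413229
-185 13 [140. 144. 147.]
-170 90 [117. 146. 150.]
-155 99 [117. 150. 154.]
-140 100 [122. 153. 159.]
-125 98 [127. 158. 163.]
-110 184 [134. 167. 519.]
```

Call:
send_rows --pt "-0.685 0 0 0 0" --pt "-0.685 0 0 0 0"

```text
clock: 14.1
eef_pos: [416.4, 43.5, 152.0]
tool_rot: [-3.102, -0.092, 1.946]
force: [-0.2, -1.1, -5.1]
width: 13.6
```

```bash
python3 -c "
from tl import *
print(read_state()['width'])
tiltprof(429,60,rng=(-200,-95))"
```

```text
13.580970662966234
-125 28 [44. 51. 57.]
-110 169 [ 44. 481. 520.]
```

It has pivoted. Grip firmly and look.

Call:
send_rows --pt "-0.685 0 0 0 0" --pt "-0.72 0 0 0 0" --pt "-1 0 0 0 0"

```text
clock: 14.4
eef_pos: [415.7, 44.2, 151.7]
tool_rot: [-3.101, -0.093, 1.947]
force: [-0.5, 0.2, -4.3]
width: 13.2
```

```bash
python3 -c "
from tl import *
s=read_state();print(s['width'],s['eef_pos'],s['force'])
tiltprof(429,60,rng=(-200,0),zlo=-10)
both('t3')"
```

```text
13.215962352236094 [415.66560237  44.19414427 151.74890479] [-0.52937713  0.20417742 -4.28147899]
-200 85 [-3.  0.  3.]
-185 87 [-3.  0.  3.]
-170 84 [-3.  0.  4.]
-155 88 [-2.  1.  4.]
-140 85 [-3.  0.  3.]
-125 83 [-2.  1.  4.]
-110 167 [ -2.   4. 519.]
-95 369 [ -1. 509. 539.]
-80 737 [  0. 500. 553.]
-65 971 [  1. 437. 564.]
-50 944 [  2. 423. 585.]
-35 967 [  2. 396. 606.]
-20 984 [  4. 532. 626.]
-5 297 [  2. 554. 636.]
```

View pics/t3c.png

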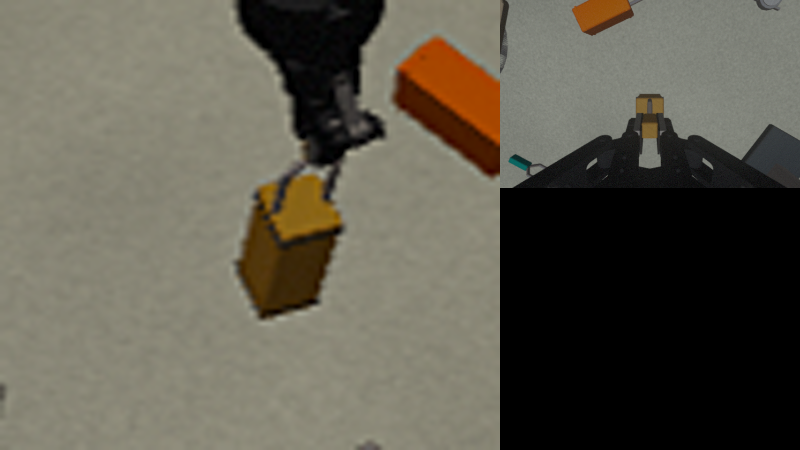

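```bash
cat >> tl.py <<'E'
def topplane(x,y,lo,hi,n='scene',r=35):
    if n=='wrist': s=read_state(); p=get_image('wrist'); c=wcloud(p,s)
    else: p=get_image(n); c=cloud(p,np.ones((400,640),bool))
    d=c[(abs(c[:,0]-x)<r)&(abs(c[:,1]-y)<r)&(c[:,2]>lo)&(c[:,2]<hi)]
    for _ in range(4):
        A=np.c_[d[:,:2]-[x,y],np.ones(len(d))]; k=np.linalg.lstsq(A,d[:,2],rcond=None)[0]; e=d[:,2]-A@k; m=abs(e)<2.5*max(1,np.median(abs(e))*1.5); d=d[m]
    print(n,len(d),'slope,z',k.round(3),'rect',cv2.minAreaRect(d[:,:2].astype(np.float32)))
E
python3 -c "
from tl import *
topplane(420,40,85,120); topplane(420,40,80,125,'wrist')"
```

```text
scene 148 slope,z [-2.9000e-02 -1.3300e-01  9.5006e+01] rect ((418.71917724609375, 34.008602142333984), (40.19304275512695, 39.67066192626953), 21.143035888671875)
wrist 1654 slope,z [ 2.3000e-02 -1.6700e-01  9.6182e+01] rect ((414.69970703125, 41.04967498779297), (39.46038055419922, 25.882295608520508), 21.481422424316406)
```

Call:
send_rows --pt "-1 0 0 0.003 0" --pt "-1 0 0 0.002 0" --pt "-1 0 0 0 0"

```text
clock: 14.9
eef_pos: [416.2, 44.3, 148.2]
tool_rot: [-3.103, -0.094, 1.946]
force: [-2.2, -0.7, -0.1]
width: 13.1
```

```bash
python3 -c "
from tl import *
topplane(420,40,75,120); topplane(420,40,75,125,'wrist')"
```

```text
scene 187 slope,z [-1.6000e-01 -4.2000e-02  9.0854e+01] rect ((417.7881774902344, 33.62378692626953), (41.78742980957031, 41.94417953491211), 20.992162704467773)
wrist 1640 slope,z [ 2.7000e-02 -1.6900e-01  9.2633e+01] rect ((415.13006591796875, 41.352935791015625), (39.37687301635742, 25.814088821411133), 22.26471519470215)
```

Call:
send_rows --pt "-1 0 0 0.001 0" --pt "-0.69 0 0 0 0" --pt "-0.67 0 0 0 0" --pt "-0.6 0 0 0 0" --pt "-0.3 0 0 0 0" --pt "0 0 0 0 0" --pt "0 0 0 0 0"

```text
clock: 15.58
eef_pos: [417.3, 43.9, 148.1]
tool_rot: [-3.106, -0.094, 1.946]
force: [0.3, 0.9, 0.6]
width: 42.9
```

```bash
python3 -c "
from tl import *
both('t4')
topplane(420,40,75,120); topplane(420,40,75,125,'wrist')"
```

```text
scene 147 slope,z [-7.1000e-02 -3.2000e-02  8.9475e+01] rect ((418.2156982421875, 22.993215560913086), (42.363197326660156, 39.60533905029297), 16.39674186706543)
wrist 2498 slope,z [ 3.0000e-03 -1.0000e-02  9.0959e+01] rect ((418.0938720703125, 22.868053436279297), (39.76190185546875, 39.51158142089844), 20.439199447631836)
```

View pics/t4c.png

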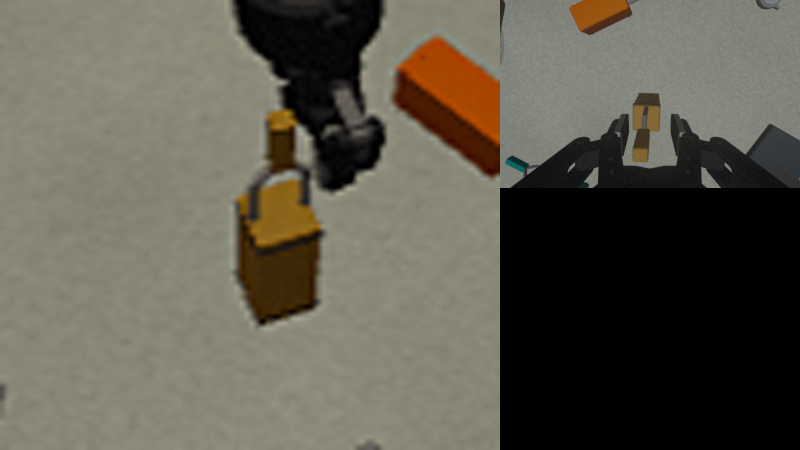

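Call:
send_rows --pt "0 -0.002 -0.005 0 0" --pt "0 -0.006 -0.003 0 0" --pt "0 -0.006 0 0.001 0" --pt "0 -0.004 0 0.001 0" --pt "0 0 0 0 0"

```text
clock: 16.2
eef_pos: [415.9, 22.2, 144.5]
tool_rot: [-3.106, -0.094, 1.946]
force: [0.3, -0.5, -0.6]
width: 42.7
```

Call:
send_rows --pt "-1 0.001 0.001 0 0" --pt "-1 0 0 0 0" --pt "-1 0 0 0 0" --pt "-1 0 0 0 0"

```text
clock: 16.53
eef_pos: [418.9, 23.4, 144.9]
tool_rot: [-3.11, -0.093, 1.944]
force: [-0.7, -0.1, -2.0]
width: 12.8
```

```bash
python3 -c "
from tl import *
both('t5')
topplane(420,20,75,125,'wrist')"
```

```text
wrist 2262 slope,z [-1.2000e-02 -2.2000e-02  9.1532e+01] rect ((417.6468200683594, 24.52303695678711), (39.7918586730957, 36.26664733886719), 20.300764083862305)
```

View pics/t5c.png

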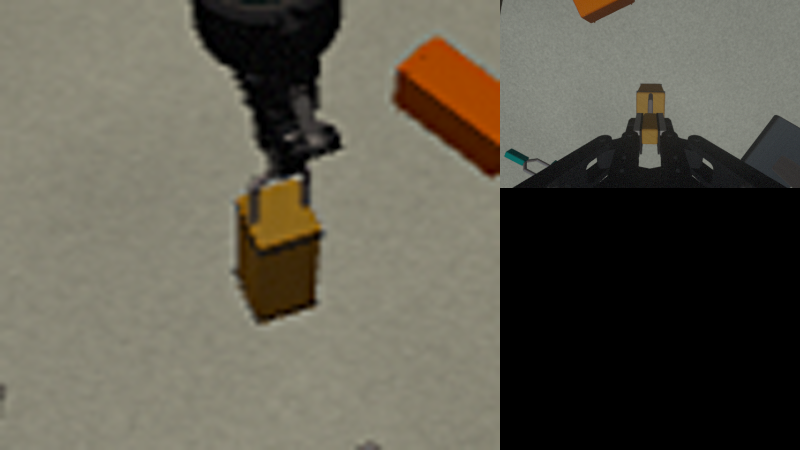

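Call:
send_rows --pt "-1 0 0 -0.01 0" --pt "-1 0 0 -0.02 0" --pt "-1 0 0 -0.025 0" --pt "-1 0 0 -0.025 0" --pt "-1 0 0 -0.015 0" --pt "-1 0 0 -0.005 0" --pt "-1 0 0 0 -0.1" --pt "-1 0 0 0 -0.12" --pt "-1 0 0 0 -0.12" --pt "-1 0 0 0 -0.12" --pt "-1 0 0 0 -0.12" --pt "-1 0 0 0 -0.12"

```text
clock: 17.68
eef_pos: [412.9, 13.9, 246.6]
tool_rot: [3.122, -0.11, 2.672]
force: [-0.1, 1.0, -4.4]
width: 13.2
```

Call:
send_rows --pt "-1 0 0 0 -0.115" --pt "-1 -0.01 0 -0.001 -0.115" --pt "-1 -0.01 -0.005 -0.001 -0.1" --pt "-1 -0.025 -0.012 -0.003 0" --pt "-1 -0.03 -0.018 -0.003 0" --pt "-1 -0.03 -0.018 -0.003 0" --pt "-1 -0.03 -0.018 -0.003 0" --pt "-1 -0.02 -0.015 -0.002 0" --pt "-1 -0.01 -0.01 -0.002 0" --pt "-1 -0.005 -0.005 -0.001 0" --pt "-1 0 0 0 0"

```text
clock: 18.6
eef_pos: [560.7, -114.0, 230.2]
tool_rot: [3.088, -0.128, 3.032]
force: [-0.6, -0.2, -4.4]
width: 13.2
```

```bash
cat > hang.py <<'E'
from bar import *
import sys
def hangcheck(nm,crop=(190,280,240,340)):
    s=read_state(); print(s['eef_pos'].round(1),s['tool_rot'].round(3),s['force'].round(1))
    p=tilt(); y0,y1,x0,x1=crop
    a=cv2.resize(p['image'][y0:y1,x0:x1],(500,450),interpolation=2)
    q=get_image('wrist'); b=cv2.resize(q['image'][100:400,120:520],(300,225),interpolation=2)
    im=np.zeros((450,800,3),np.uint8); im[:,:500]=a; im[:225,500:]=b; cv2.imwrite(f'pics/{nm}.png',im)
    return p,s
def body(p,x,y,lo,hi,r=35):
    c=cloud(p,np.ones((400,640),bool)); d=c[(abs(c[:,0]-x)<r+10)&(abs(c[:,1]-y)<r)&(c[:,2]>lo-60)&(c[:,2]<hi)]
    t=d[d[:,2]>lo]
    print('bodytop',len(t),np.median(t,0).round(1),cv2.minAreaRect(t[:,:2].astype(np.float32)))
E
python3 -c "
from hang import *
p,s=hangcheck('h1')
body(p,575,-115,175,215)"
```

```text
[ 560.7 -114.   230.2] [ 3.088 -0.128  3.032] [-0.6 -0.2 -4.4]
tilt [-1.2400e-01  2.0501e+02] 16
bodytop 157 [ 561.4 -108.3  177.4] ((580.3943481445312, -110.4727783203125), (38.56268310546875, 79.14209747314453), 87.9794692993164)
```

View pics/h1.png

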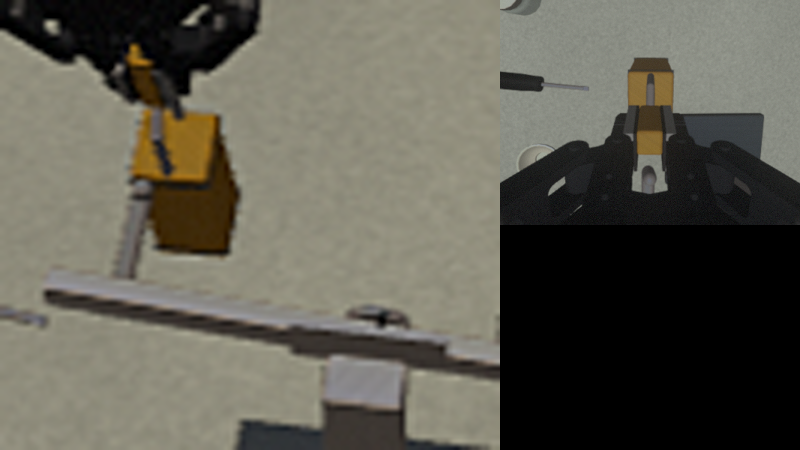

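Call:
send_rows --pt "-1 0.01 0 -0.012 0.1" --pt "-1 0.01 0 -0.012 0.12" --pt "-1 0 0 0 0.12" --pt "-1 0 0 0 0.12" --pt "-1 0 0 0 0.12" --pt "-1 0 0 0 0.12" --pt "-1 0 0 0 0.12" --pt "-1 0 0 0 0.12" --pt "-1 0 0 0 0.12" --pt "-1 0 0 0 0.12" --pt "-1 0 0 0 0.12" --pt "-1 0 0 0 0.12"

```text
clock: 19.7
eef_pos: [528.2, -85.7, 259.3]
tool_rot: [-3.005, -0.096, 1.554]
force: [-1.0, -0.2, -4.1]
width: 13.1
```

Call:
send_rows --pt "-1 0 0 0 0.08" --pt "-1 0 0 0 0"

```text
clock: 19.87
eef_pos: [526.2, -81.2, 259.2]
tool_rot: [-2.994, -0.088, 1.469]
force: [-0.3, -0.1, -3.9]
width: 13.1
```

```bash
python3 -c "
from hang import *
p,s=hangcheck('h2')
print(s['qpos'].round(2))
from tl import topplane
topplane(535,-85,190,230); topplane(525,-85,180,230,'wrist')"
```

```text
[526.2 -81.2 259.2] [-2.994 -0.088  1.469] [-0.3 -0.1 -3.9]
tilt [-1.23000e-01  2.04875e+02] 16
[-0.4   0.68  0.95  1.69 -0.6   1.27  0.64]
scene 184 slope,z [-1.63000e-01  1.30000e-02  2.02471e+02] rect ((520.2909545898438, -81.99966430664062), (40.19748306274414, 38.01886749267578), 85.18888854980469)
wrist 2277 slope,z [-1.42000e-01 -1.30000e-02  2.05517e+02] rect ((519.5035400390625, -79.1953125), (33.65879440307617, 39.802181243896484), 84.06919860839844)
```

View pics/h2.png

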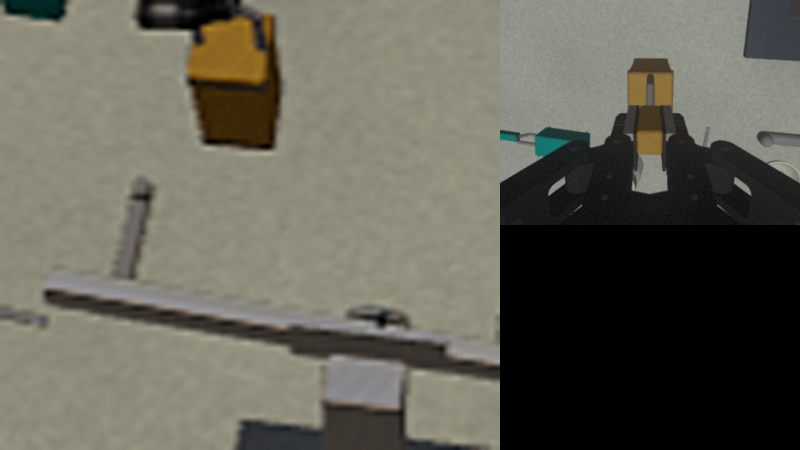

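Call:
send_rows --pt "-1 -0.01 0.014 0 0.01" --pt "-1 -0.01 0.018 0 0.01" --pt "-1 -0.006 0.012 0 0" --pt "-1 -0.003 0.006 0 0" --pt "-1 0 0 0 0"

```text
clock: 20.48
eef_pos: [573.9, -115.2, 250.0]
tool_rot: [-2.995, -0.09, 1.46]
force: [-0.8, 0.3, -3.5]
width: 13.1
```

```bash
python3 -c "
from hang import *
p,s=hangcheck('h3')
print(s['qpos'].round(2))
x,y,z=s['eef_pos']
from tl import topplane
topplane(x-5,y,z-70,z-40); topplane(x-5,y,z-70,z-40,'wrist')"
```

```text
[ 573.9 -115.2  250. ] [-2.995 -0.09   1.46 ] [-0.8  0.3 -3.5]
tilt [-1.22000e-01  2.05093e+02] 16
[-0.29  0.76  0.92  1.55 -0.63  1.33  0.65]
scene 195 slope,z [-1.89000e-01 -3.80000e-02  1.95393e+02] rect ((565.9117431640625, -114.0587158203125), (39.50668716430664, 39.75225830078125), 83.9712142944336)
wrist 2268 slope,z [-1.43000e-01 -8.00000e-03  1.96718e+02] rect ((565.2223510742188, -110.51350402832031), (33.245418548583984, 39.54747009277344), 83.62667846679688)
```

View pics/h3.png

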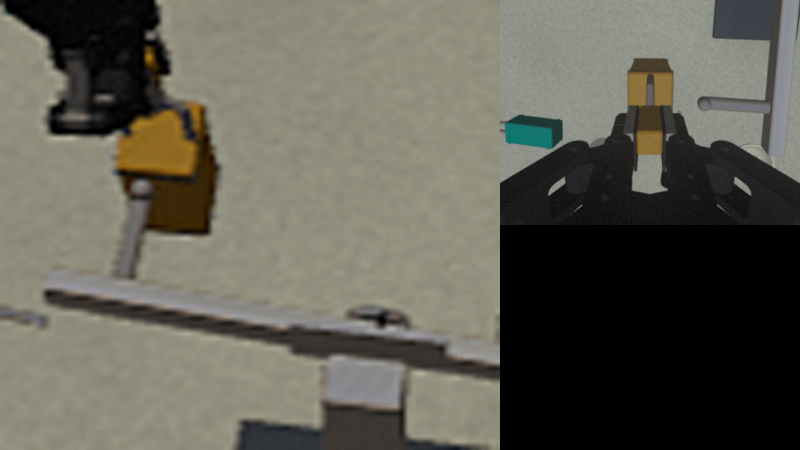

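Call:
send_rows --pt "-1 0 0.008 0 0" --pt "-1 0 0.012 -0.001 0" --pt "-1 0 0.012 -0.002 0" --pt "-1 0 0.006 -0.001 0" --pt "-1 0 0 0 0"

```text
clock: 21.1
eef_pos: [611.7, -114.9, 249.6]
tool_rot: [-2.994, -0.095, 1.462]
force: [0.0, -0.3, -3.5]
width: 13.2
```

```bash
python3 -c "
from hang import *
p,s=hangcheck('h4')
x,y,z=s['eef_pos']
from tl import topplane
topplane(x-5,y,z-70,z-40); topplane(x-5,y,z-70,z-40,'wrist')"
```

```text
[ 611.7 -114.9  249.6] [-2.994 -0.095  1.462] [ 0.  -0.3 -3.5]
tilt [-1.24000e-01  2.05068e+02] 16
scene 136 slope,z [-1.43000e-01  1.00000e-02  1.94809e+02] rect ((602.9140625, -114.54888916015625), (39.069236755371094, 39.90895462036133), 83.79336547851562)
wrist 2042 slope,z [-1.42000e-01 -5.00000e-03  1.96079e+02] rect ((602.7752685546875, -111.27035522460938), (32.5700798034668, 39.45657730102539), 84.79692840576172)
```

View pics/h4.png

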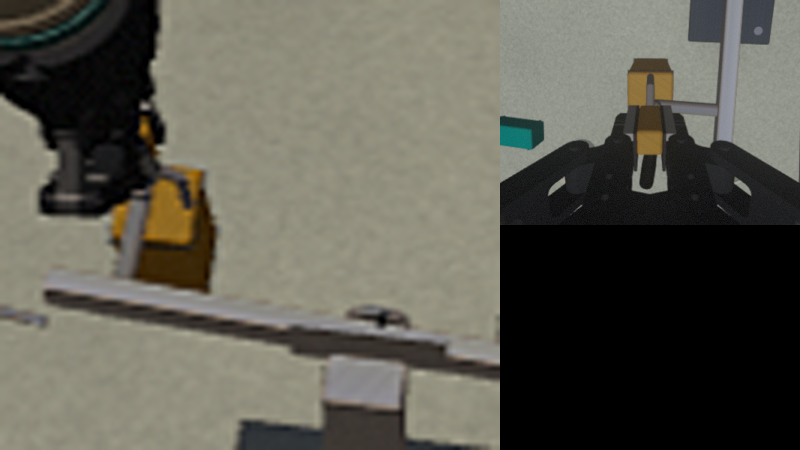

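Call:
send_rows --pt "-1 -0.005 0 0 0" --pt "-1 -0.001 0.003 0 0" --pt "-1 -0.001 0.005 -0.001 0" --pt "-1 0 0.004 -0.001 0" --pt "-1 0 0 0 0"

```text
clock: 21.72
eef_pos: [620.8, -124.4, 249.9]
tool_rot: [-2.992, -0.096, 1.459]
force: [-0.4, -0.0, -4.1]
width: 13.0
```

```bash
python3 -c "
from hang import *
p,s=hangcheck('h5')
x,y,z=s['eef_pos']
from tl import topplane
topplane(x-5,y,z-70,z-40)"
```

```text
[ 620.8 -124.4  249.9] [-2.992 -0.096  1.459] [-0.4 -0.  -4.1]
tilt [-1.23000e-01  2.05041e+02] 16
scene 137 slope,z [-1.87000e-01 -2.50000e-02  1.95079e+02] rect ((612.8038330078125, -124.39164733886719), (40.32603073120117, 39.68225860595703), 84.96044921875)
```

View pics/h5.png

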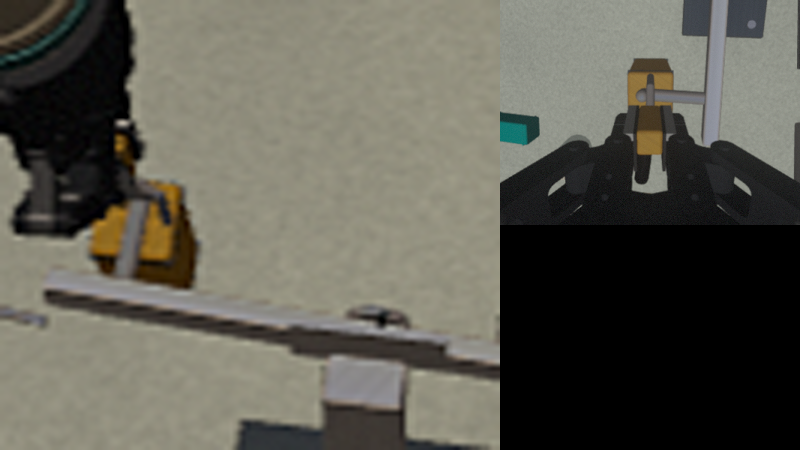

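Call:
send_rows --pt "-1 0.004 0.004 -0.0005 0" --pt "-1 0 0.005 -0.001 0" --pt "-1 0 0.003 0 0" --pt "-1 0 0 0 0"

```text
clock: 22.2
eef_pos: [633.5, -120.6, 249.9]
tool_rot: [-2.991, -0.097, 1.459]
force: [0.1, 1.0, -4.1]
width: 13.0
```

```bash
python3 -c "
from hang import *
p,s=hangcheck('h6')
x,y,z=s['eef_pos']
from tl import topplane
topplane(x-5,y,z-70,z-40)"
```

```text
[ 633.5 -120.6  249.9] [-2.991 -0.097  1.459] [ 0.1  1.  -4.1]
tilt [-1.23000e-01  2.04955e+02] 16
scene 135 slope,z [-1.51000e-01 -7.00000e-03  1.95485e+02] rect ((625.481201171875, -119.83717346191406), (39.59171676635742, 39.31218719482422), 79.60999298095703)
```

View pics/h6.png

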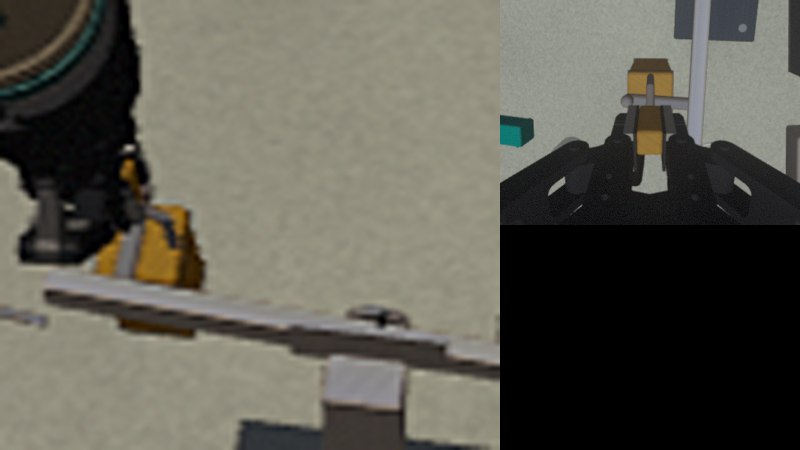

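Call:
send_rows --pt "-1 -0.001 0.001 0.005 0" --pt "-1 -0.001 0.001 0.007 0" --pt "-1 -0.001 0.001 0.007 0" --pt "-1 0 0.001 0.005 0" --pt "-1 0 0 0 0"

```text
clock: 22.77
eef_pos: [632.3, -121.9, 223.2]
tool_rot: [-2.99, -0.097, 1.457]
force: [0.1, 0.7, -3.1]
width: 12.5
```

```bash
python3 -c "
from hang import *
p,s=hangcheck('h7')"
```

```text
[ 632.3 -121.9  223.2] [-2.99  -0.097  1.457] [ 0.1  0.7 -3.1]
tilt [-8.60000e-02  2.04714e+02] 16
```

View pics/h7.png

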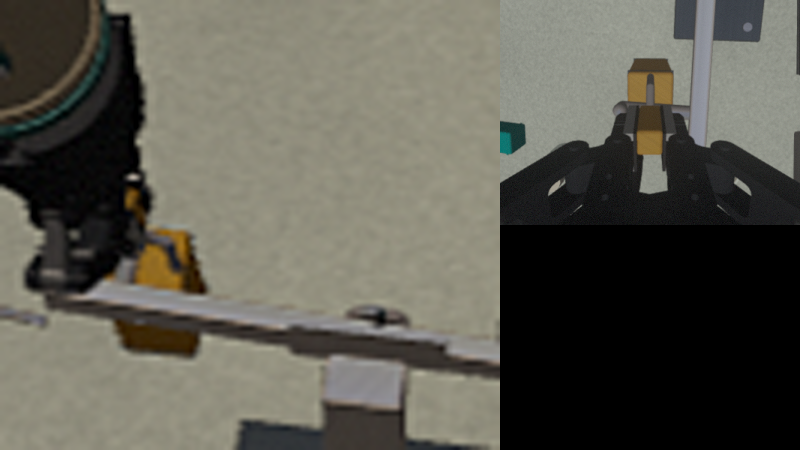

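Call:
send_rows --pt "-1 -0.001 0.001 0.004 0" --pt "-1 -0.001 0.001 0.005 0" --pt "-1 -0.001 0.001 0.004 0" --pt "-1 0 0.001 0.003 0" --pt "-1 0 0 0 0"

```text
clock: 23.28
eef_pos: [633.6, -122.8, 208.1]
tool_rot: [-2.99, -0.099, 1.458]
force: [-0.1, 2.1, -0.2]
width: 13.1
```

```bash
python3 -c "
from hang import *
p,s=hangcheck('h8')"
```

```text
[ 633.6 -122.8  208.1] [-2.99  -0.099  1.458] [-0.1  2.1 -0.2]
tilt [3.10000e-02 2.05138e+02] 16
```

View pics/h8.png

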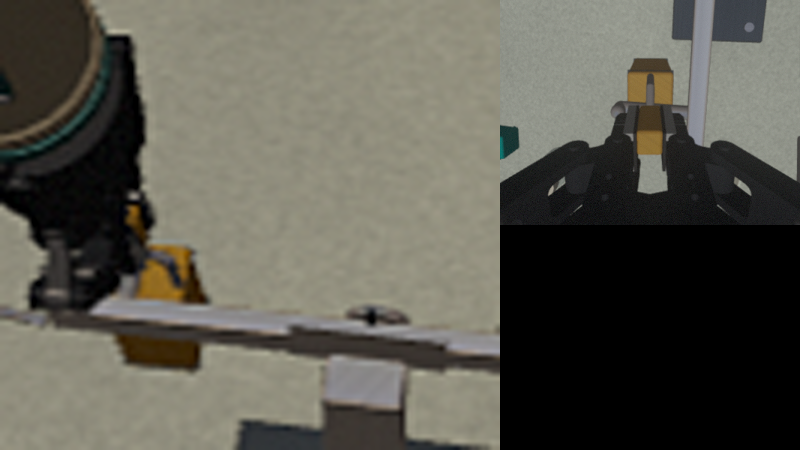

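Call:
send_rows --pt "-1 0 0 0.002 0" --pt "-0.65 0 0 0 0" --pt "-0.55 0 0 0 0" --pt "-0.5 0 -0.002 0 0" --pt "-0.4 0 -0.002 0 0" --pt "-0.4 0 0 0 0"

```text
clock: 23.88
eef_pos: [629.8, -124.7, 208.5]
tool_rot: [-2.994, -0.095, 1.457]
force: [0.4, -0.3, 0.7]
width: 25.4
```

```bash
python3 -c "
from hang import *
p,s=hangcheck('h9')"
```

```text
[ 629.8 -124.7  208.5] [-2.994 -0.095  1.457] [ 0.4 -0.3  0.7]
tilt [4.90000e-02 2.05114e+02] 16
```

View pics/h9.png

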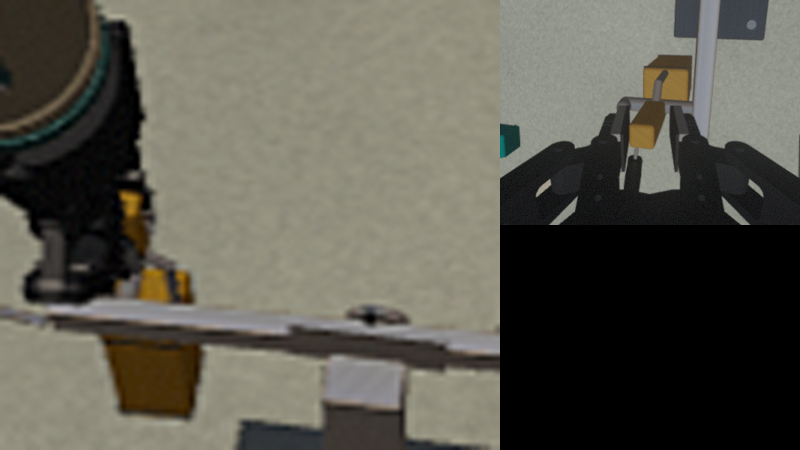

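Call:
send_rows --pt "-0.3 0.001 -0.002 -0.003 0" --pt "-0.3 0.001 -0.002 -0.01 0" --pt "-0.3 0.002 -0.003 -0.018 0" --pt "-0.3 0.002 -0.003 -0.022 0" --pt "-0.3 0.002 -0.003 -0.022 0" --pt "-0.3 0 0 -0.01 0" --pt "-0.3 0 0 0 0"

```text
clock: 24.57
eef_pos: [629.4, -124.7, 301.1]
tool_rot: [-2.994, -0.094, 1.457]
force: [-0.0, -0.5, 0.4]
width: 29.7
```

```bash
python3 -c "
from hang import *
p,s=hangcheck('h10',(190,280,240,390)); print(s['qpos'].round(2))"
```

```text
[ 629.4 -124.7  301.1] [-2.994 -0.094  1.457] [-0.  -0.5  0.4]
tilt [5.50000e-02 2.05087e+02] 16
[-0.23  0.8   0.91  1.3  -0.62  1.51  0.57]
```

View pics/h10.png

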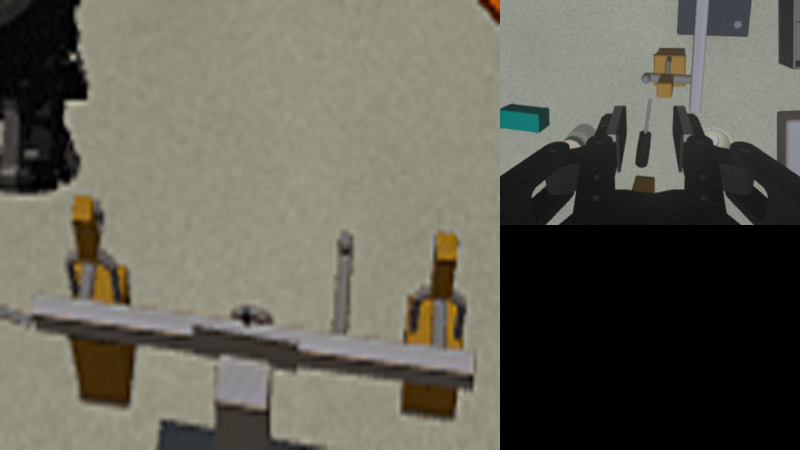

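Call:
send_rows --pt "0 -0.02 -0.01 0 -0.12" --pt "0 -0.02 -0.01 0 -0.12" --pt "0 -0.01 0 0 -0.12" --pt "0 0 0 0 -0.12" --pt "0 0 0 0 -0.12" --pt "0 0 0 0 -0.12" --pt "0 0 0 0 -0.12" --pt "0 0 0 0 -0.12" --pt "0 0 0 0 -0.12" --pt "0 0 0 0 -0.12" --pt "0 0 0 0 -0.12" --pt "0 0 0 0 -0.12"

```text
clock: 25.67
eef_pos: [599.4, -168.4, 275.8]
tool_rot: [3.051, -0.189, 2.969]
force: [0.9, -0.2, 0.2]
width: 42.6
```

```bash
python3 -c "
from h import *
s=read_state(); print(s['qpos'].round(3),s['tool_rot'],s['eef_pos'])"
```

```text
[ 0.007  0.707  0.505  1.349 -0.365  1.381  1.939] [ 3.0511526  -0.18865962  2.96944046] [ 599.39298977 -168.44018066  275.79058622]
```

Call:
send_rows --pt "0 0.002 -0.041 0 -0.08" --pt "0 0.002 -0.041 0 0" --pt "0 0.002 -0.041 0 0" --pt "0 0.002 -0.041 0 0" --pt "0 0.002 -0.038 0 0" --pt "0 0 -0.015 0 0" --pt "0 0 0 0 0"

```text
clock: 26.25
eef_pos: [561.9, -380.1, 239.2]
tool_rot: [3.017, -0.196, 3.076]
force: [-0.4, 0.2, -0.9]
width: 42.6
```

```bash
python3 -c "
from h import *
s=wweight(551,-382,r=45); print(s['qpos'].round(3))
p=save('wrist','r1')"
```

```text
bodytop 945 ((549.3555908203125, -385.7464904785156), (39.280826568603516, 39.34435272216797), 84.16004180908203) griptop 330 ((549.2578735351562, -386.1231689453125), (13.659440994262695, 13.575935363769531), 84.23116302490234) gripside 401 [ 547.9 -386.1  148.9] 151.5
loop 123 [ 548.7 -386.4   94.5] [-0.103 -0.995]
[ 0.352  0.848  0.472  1.157 -0.331  1.446  2.295]
```

View pics/r1.png

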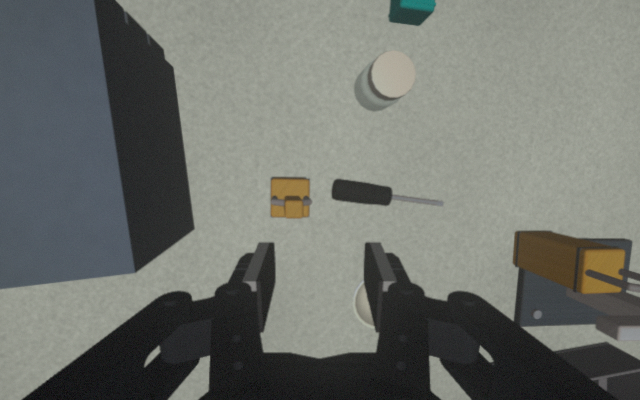

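Call:
send_rows --pt "0.2 -0.004 -0.01 0.01 0.037" --pt "0.2 -0.004 -0.01 0.02 0" --pt "0.2 0 -0.002 0.025 0" --pt "0.2 0 0 0.012 0" --pt "0.2 0 0 0 0"

```text
clock: 26.77
eef_pos: [563.1, -379.5, 165.7]
tool_rot: [3.017, -0.196, 3.047]
force: [-0.9, -0.4, -1.3]
width: 50.9
```

```bash
python3 -c "
from h import *
s=wweight(551,-382,r=45); print(s['qpos'].round(3))
p=save('wrist','r2')"
```

```text
bodytop 1484 ((549.6010131835938, -385.8856506347656), (40.05809020996094, 40.0143928527832), 84.59825134277344) griptop 674 ((549.2637329101562, -386.2162780761719), (13.511703491210938, 14.139630317687988), 82.56529998779297) gripside 854 [ 547.1 -386.3  148.9] 151.4
loop 209 [ 548.4 -386.5   93.7] [-0.104 -0.995]
[ 0.354  0.912  0.457  1.231 -0.364  1.316  2.293]
```

View pics/r2.png

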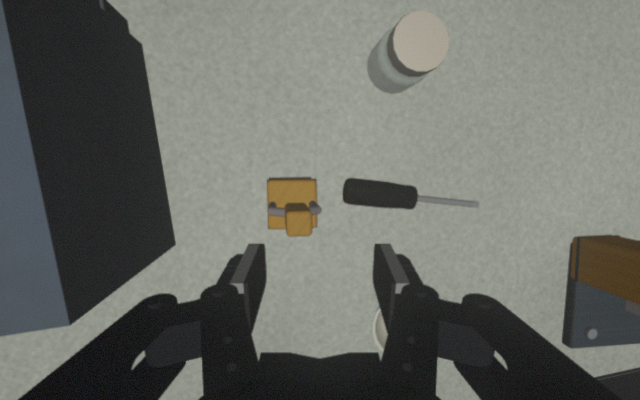

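Call:
send_rows --pt "0.2 0.006 -0.01 0.006 0" --pt "0.2 0.006 -0.006 0.008 0" --pt "0.2 0 0 0 0"

```text
clock: 27.12
eef_pos: [549.8, -393.6, 156.3]
tool_rot: [3.021, -0.189, 3.051]
force: [0.0, -0.2, 0.2]
width: 51.2
```

Call:
send_rows --pt "0.2 0 0 0.012 0" --pt "0.2 0 0 0.014 0" --pt "0.1 0 0 0.008 0" --pt "0.1 0 0 0 0"

```text
clock: 27.45
eef_pos: [543.0, -392.4, 124.8]
tool_rot: [3.025, -0.184, 3.046]
force: [0.2, 0.1, -0.8]
width: 46.8
```

```bash
python3 -c "
from h import *
p=save('wrist','r3')"
```

```text
(no output)
```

View pics/r3.png

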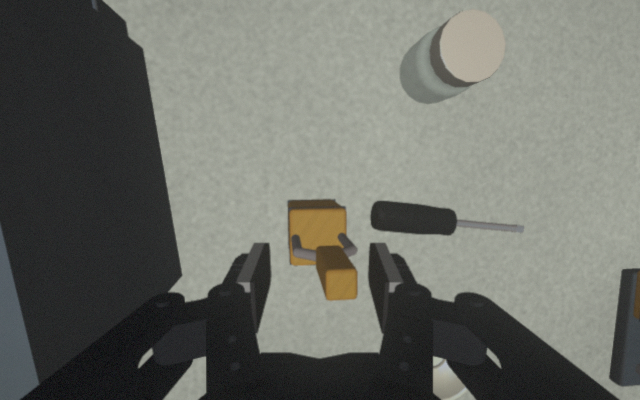

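Call:
send_rows --pt "0.1 -0.003 0.008 0.005 0" --pt "0.1 0 0.001 0.004 0" --pt "0 0 0 0 0"

```text
clock: 27.75
eef_pos: [547.1, -383.4, 118.6]
tool_rot: [3.027, -0.18, 3.045]
force: [-0.6, -0.2, -0.3]
width: 42.5
```

```bash
python3 -c "
from h import *
p=save('wrist','r4')"
```

```text
(no output)
```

View pics/r4.png

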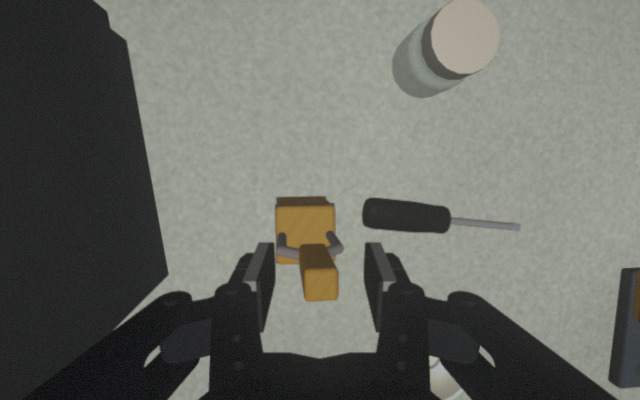

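Call:
send_rows --pt "-0.2 0 0 0.003 0" --pt "-1 0 0 0 0" --pt "-1 0 0 0 0" --pt "-1 0 0 0 0" --pt "-1 0 0 0 0"

```text
clock: 28.22
eef_pos: [547.7, -386.5, 117.8]
tool_rot: [3.035, -0.176, 3.045]
force: [0.0, 0.3, -2.7]
width: 13.2
```

```bash
python3 -c "
from tl import *
both('r5',(200,270,140,240))
topplane(550,-385,40,75); topplane(550,-385,40,75,'wrist')"
```

```text
scene 227 slope,z [-0.168 -0.139 60.161] rect ((551.333740234375, -379.8438415527344), (41.55945587158203, 42.33618927001953), 83.06192016601562)
wrist 2075 slope,z [4.3000e-02 8.4000e-02 6.2611e+01] rect ((544.199462890625, -381.0650939941406), (39.50910568237305, 28.027376174926758), 83.766845703125)
```

View pics/r5c.png

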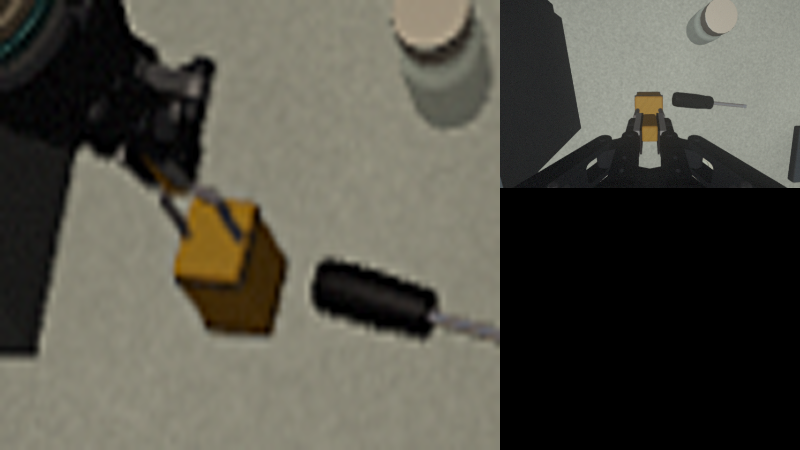

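Call:
send_rows --pt "-1 0 0 -0.015 0" --pt "-1 0 0 -0.03 0" --pt "-1 0 0 -0.04 0" --pt "-1 0 0 -0.035 0" --pt "-1 0 0 -0.015 0" --pt "-1 0 0 0 0"

```text
clock: 28.92
eef_pos: [568.9, -397.5, 248.0]
tool_rot: [3.021, -0.189, 3.048]
force: [1.1, 0.5, -1.8]
width: 13.1
```

Call:
send_rows --pt "-1 0.002 0.02 0.002 0" --pt "-1 0.004 0.035 0.004 0" --pt "-1 0.004 0.038 0.005 0" --pt "-1 0.004 0.038 0.005 0" --pt "-1 0.004 0.038 0.005 0" --pt "-1 0.004 0.038 0.005 0" --pt "-1 0.004 0.038 0.005 0" --pt "-1 0.003 0.02 0.003 0"

```text
clock: 29.58
eef_pos: [556.1, -120.5, 237.5]
tool_rot: [3.019, -0.207, 3.036]
force: [1.2, 0.8, -2.6]
width: 12.8
```

Call:
send_rows --pt "-1 0.001 0.03 0.001 0" --pt "-1 0.003 0.036 0.002 0" --pt "-1 0.003 0.036 0.002 0" --pt "-1 0.003 0.034 0.002 0" --pt "-1 0.002 0.02 0.002 0" --pt "-1 0 0.008 0 0.01" --pt "-1 0 0 0 0"

```text
clock: 30.17
eef_pos: [552.6, 64.2, 240.4]
tool_rot: [3.015, -0.232, 3.039]
force: [-0.0, 0.4, -2.6]
width: 12.5
```

```bash
python3 -c "
from hang import *
p,s=hangcheck('k1',(190,280,280,380))
print(s['qpos'].round(2))
x,y,z=s['eef_pos']
from tl import topplane
topplane(x-5,y+5,z-75,z-40); topplane(x-5,y+5,z-75,z-40,'wrist')"
```

```text
[552.6  64.2 240.4] [ 3.015 -0.232  3.039] [-0.   0.4 -2.6]
tilt [5.50000e-02 2.05086e+02] 16
[-0.33  0.64  0.45  1.6  -0.42  1.23  1.72]
scene 195 slope,z [-8.30000e-02  1.17000e-01  1.85254e+02] rect ((553.8466796875, 66.50391387939453), (39.77496337890625, 40.1963005065918), 84.0541000366211)
wrist 2072 slope,z [-6.0000e-03  1.1200e-01  1.8656e+02] rect ((546.59912109375, 66.09281921386719), (39.47570037841797, 27.80959701538086), 81.5625)
```

View pics/k1.png

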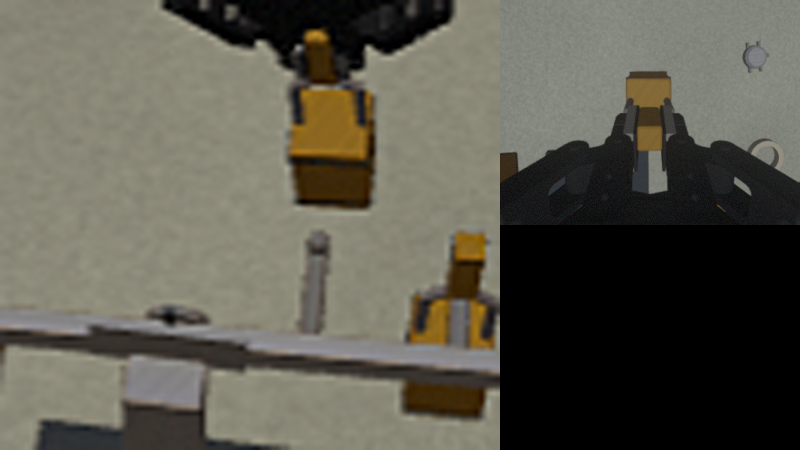

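Call:
send_rows --pt "-1 -0.01 0.002 -0.003 0.01" --pt "-1 -0.018 0.002 -0.005 0.01" --pt "-1 -0.016 0.001 -0.005 0" --pt "-1 -0.01 0.001 -0.003 0" --pt "-1 0 0 0 0"

```text
clock: 30.78
eef_pos: [611.5, 41.2, 244.9]
tool_rot: [3.031, -0.232, 2.99]
force: [-0.4, -0.6, -2.4]
width: 12.9
```

```bash
python3 -c "
from hang import *
p,s=hangcheck('k2',(190,280,280,380))
x,y,z=s['eef_pos']
from tl import topplane
topplane(x-5,y+5,z-75,z-40); topplane(x-5,y+5,z-75,z-40,'wrist')"
```

```text
[611.5  41.2 244.9] [ 3.031 -0.232  2.99 ] [-0.4 -0.6 -2.4]
tilt [5.60000e-02 2.05236e+02] 16
scene 182 slope,z [-4.70000e-02  1.41000e-01  1.89018e+02] rect ((608.8523559570312, 46.83836364746094), (39.778873443603516, 39.20631790161133), 80.94000244140625)
wrist 2061 slope,z [-7.00000e-03  1.04000e-01  1.90054e+02] rect ((602.1492919921875, 48.874176025390625), (38.83043670654297, 27.91419792175293), 79.72783660888672)
```

View pics/k2.png

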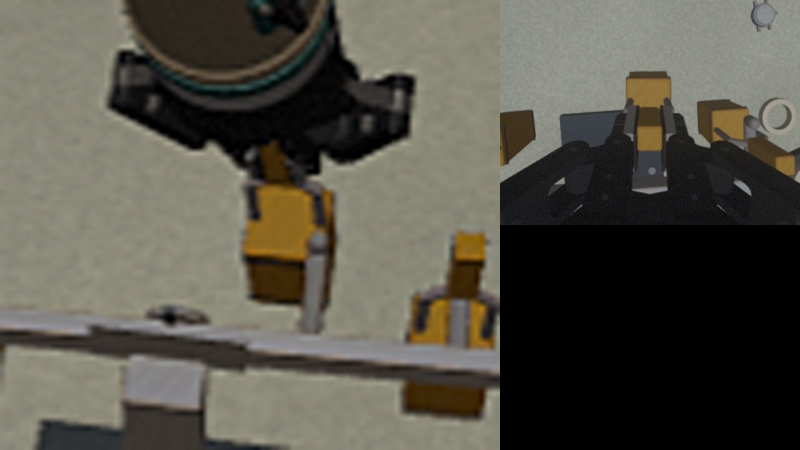

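Call:
send_rows --pt "-1 0 0.008 0.001 -0.015" --pt "-1 0 0.009 0.001 -0.012" --pt "-1 0 0.002 0 0" --pt "-1 0 0 0 0"

```text
clock: 31.32
eef_pos: [609.4, 65.1, 245.9]
tool_rot: [3.021, -0.234, 3.024]
force: [-0.2, -0.3, -3.5]
width: 13.0
```

```bash
python3 -c "
from hang import *
p,s=hangcheck('k3',(190,280,280,380))
x,y,z=s['eef_pos']
from tl import topplane
topplane(x-5,y+5,z-75,z-40); topplane(x-5,y+5,z-75,z-40,'wrist')"
```

```text
[609.4  65.1 245.9] [ 3.021 -0.234  3.024] [-0.2 -0.3 -3.5]
tilt [5.50000e-02 2.05243e+02] 16
scene 188 slope,z [-6.90000e-02  9.40000e-02  1.90018e+02] rect ((610.7255859375, 70.74253845214844), (39.26152038574219, 39.822181701660156), 79.80046844482422)
wrist 2079 slope,z [-6.00000e-03  1.10000e-01  1.91053e+02] rect ((602.8222045898438, 71.01692199707031), (39.532291412353516, 27.770797729492188), 81.41761779785156)
```

View pics/k3.png

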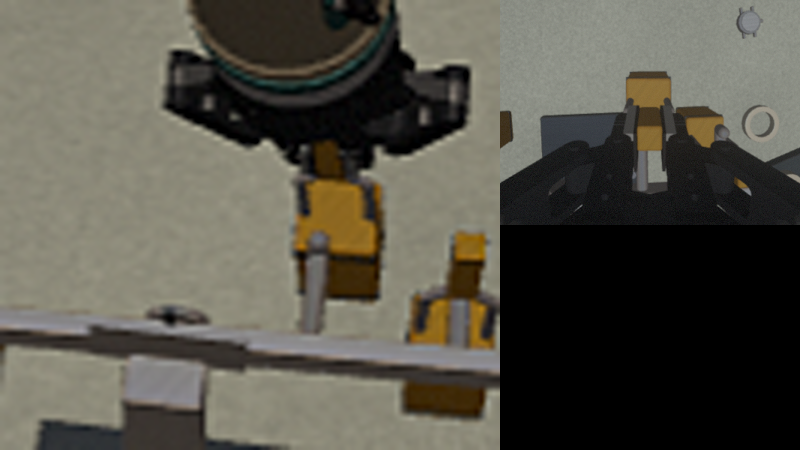

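Call:
send_rows --pt "-1 0 -0.005 0.003 0" --pt "-1 0 0 0.002 0" --pt "-1 0 0 0 0"

```text
clock: 31.77
eef_pos: [607.5, 57.9, 239.9]
tool_rot: [3.023, -0.234, 3.02]
force: [-0.8, 0.6, -3.1]
width: 13.2
```

```bash
python3 -c "
from hang import *
p,s=hangcheck('k4',(190,280,280,380))
x,y,z=s['eef_pos']
from tl import topplane
topplane(x,y+5,z-75,z-40); topplane(x-5,y+5,z-75,z-40,'wrist')"
```

```text
[607.5  57.9 239.9] [ 3.023 -0.234  3.02 ] [-0.8  0.6 -3.1]
tilt [5.70000e-02 2.05274e+02] 16
scene 191 slope,z [-7.30000e-02  8.30000e-02  1.84029e+02] rect ((607.7486572265625, 63.40045166015625), (40.49040222167969, 39.703548431396484), 83.80964660644531)
wrist 2068 slope,z [-9.00000e-03  1.09000e-01  1.85445e+02] rect ((601.3065185546875, 64.64393615722656), (39.481201171875, 28.12839126586914), 80.9444580078125)
```

Call:
send_rows --pt "-1 -0.008 0.002 -0.002 0" --pt "-1 -0.008 0.002 -0.002 0" --pt "-1 -0.004 0.001 -0.001 0" --pt "-1 0 0 0 0"

```text
clock: 32.3
eef_pos: [629.7, 60.1, 241.6]
tool_rot: [3.022, -0.233, 3.021]
force: [0.6, 0.0, -1.5]
width: 13.1
```

```bash
python3 -c "
from hang import *
p,s=hangcheck('k5',(190,280,280,380))
x,y,z=s['eef_pos']
from tl import topplane
topplane(x,y+5,z-75,z-40); topplane(x-5,y+5,z-75,z-40,'wrist')"
```

```text
[629.7  60.1 241.6] [ 3.022 -0.233  3.021] [ 0.6  0.  -1.5]
tilt [5.80000e-02 2.05151e+02] 16
scene 164 slope,z [-9.5000e-02  1.1200e-01  1.8533e+02] rect ((630.830078125, 65.73483276367188), (40.273311614990234, 39.16680145263672), 82.39592742919922)
wrist 2047 slope,z [-8.00000e-03  1.08000e-01  1.86815e+02] rect ((621.89111328125, 66.6500244140625), (38.97272872924805, 27.978235244750977), 81.5818862915039)
```

View pics/k5.png

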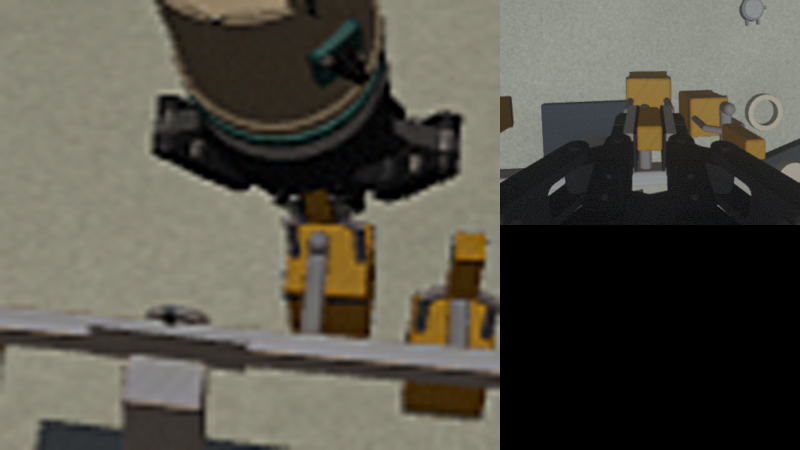

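Call:
send_rows --pt "-1 0 -0.005 0 0" --pt "-1 0 0 0 0"

```text
clock: 32.67
eef_pos: [627.0, 54.6, 241.2]
tool_rot: [3.023, -0.235, 3.021]
force: [0.2, -0.4, -2.9]
width: 13.2
```

```bash
python3 -c "
from hang import *
p,s=hangcheck('k6',(190,280,280,380))
x,y,z=s['eef_pos']
from tl import topplane
topplane(x,y+5,z-75,z-40)"
```

```text
[627.   54.6 241.2] [ 3.023 -0.235  3.021] [ 0.2 -0.4 -2.9]
tilt [5.60000e-02 2.05152e+02] 16
scene 163 slope,z [-6.90000e-02  9.80000e-02  1.84897e+02] rect ((628.1724243164062, 62.02276611328125), (39.29644012451172, 38.465084075927734), 82.18366241455078)
```

View pics/k6.png

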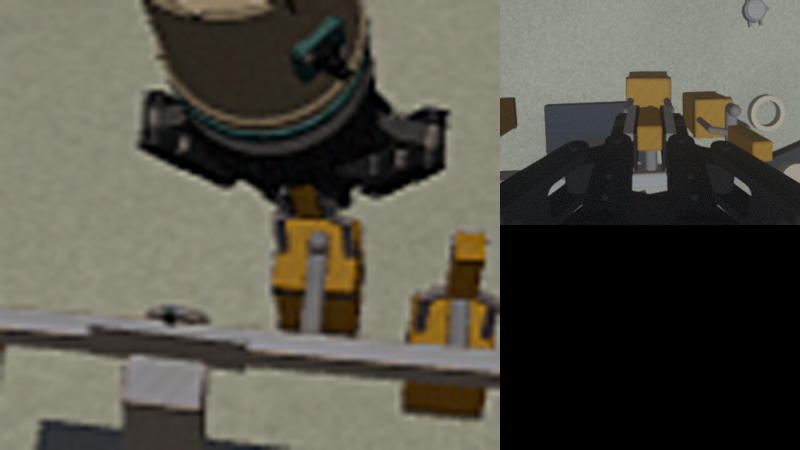

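Call:
send_rows --pt "-1 -0.008 0 -0.002 0" --pt "-1 -0.01 0 -0.002 0" --pt "-1 -0.006 0 -0.0015 0" --pt "-1 0 0 0 0"

```text
clock: 33.15
eef_pos: [652.1, 53.5, 241.5]
tool_rot: [3.02, -0.235, 3.023]
force: [-0.4, 0.6, -3.5]
width: 13.4
```

```bash
python3 -c "
from hang import *
p,s=hangcheck('k7',(190,280,280,380))
x,y,z=s['eef_pos']
from tl import topplane
topplane(x,y+5,z-75,z-40)"
```

```text
[652.1  53.5 241.5] [ 3.02  -0.235  3.023] [-0.4  0.6 -3.5]
tilt [5.60000e-02 2.05186e+02] 16
scene 141 slope,z [-5.90000e-02  8.90000e-02  1.85167e+02] rect ((650.7125244140625, 59.76171112060547), (40.39527130126953, 36.39797592163086), 84.40644073486328)
```

View pics/k7.png

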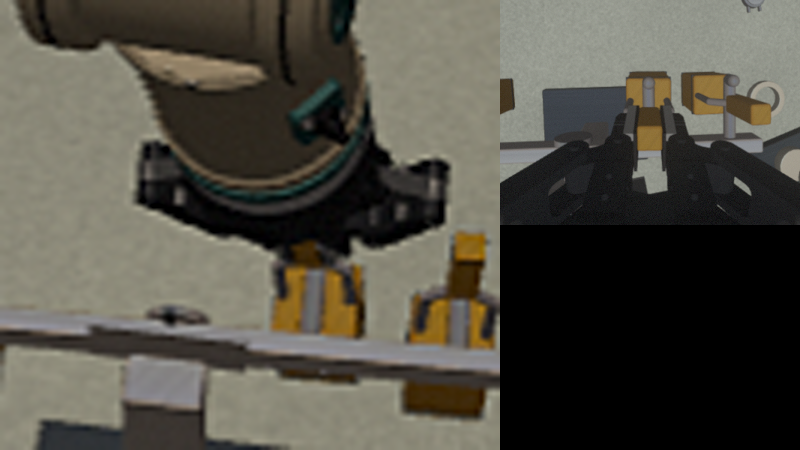

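```bash
python3 -c "
from h import *
for n in ('scene','top'):
    p=get_image(n); c=cloud(p,np.ones((400,640),bool))
    d=c[(c[:,0]>600)&(c[:,0]<720)&(c[:,1]>80)&(c[:,1]<175)&(c[:,2]>215)&(c[:,2]<420)]
    for y in range(80,175,5):
        q=d[(d[:,1]>=y)&(d[:,1]<y+5)]
        if len(q): print(n,y,len(q),'z',q[:,2].min().round(),q[:,2].max().round(),'x',q[:,0].min().round(),q[:,0].max().round())
"
```

```text
scene 80 43 z 291.0 349.0 x 664.0 688.0
scene 85 38 z 304.0 348.0 x 665.0 690.0
scene 90 43 z 310.0 346.0 x 668.0 692.0
scene 95 29 z 320.0 347.0 x 668.0 693.0
scene 100 16 z 337.0 344.0 x 669.0 692.0
scene 115 22 z 218.0 253.0 x 652.0 666.0
scene 120 32 z 215.0 255.0 x 653.0 691.0
scene 125 27 z 215.0 255.0 x 655.0 668.0
scene 130 6 z 215.0 251.0 x 654.0 694.0
scene 135 2 z 215.0 216.0 x 694.0 696.0
scene 140 2 z 215.0 216.0 x 694.0 697.0
top 100 6 z 338.0 350.0 x 675.0 692.0
top 115 1 z 217.0 217.0 x 696.0 696.0
top 120 3 z 215.0 257.0 x 664.0 700.0
top 125 12 z 215.0 258.0 x 658.0 699.0
top 130 7 z 217.0 254.0 x 653.0 703.0
top 135 2 z 216.0 216.0 x 693.0 697.0
top 140 3 z 216.0 218.0 x 693.0 699.0
```

Call:
send_rows --pt "-1 -0.001 -0.001 0.005 0" --pt "-1 -0.001 -0.001 0.007 0" --pt "-1 -0.001 -0.001 0.006 0" --pt "-1 0 -0.001 0.003 0" --pt "-1 0 0 0 0"

```text
clock: 33.82
eef_pos: [647.5, 53.4, 218.6]
tool_rot: [3.018, -0.236, 3.024]
force: [1.2, -0.1, -1.0]
width: 13.2
```

```bash
python3 -c "
from hang import *
p,s=hangcheck('k8',(190,280,280,380))"
```

```text
[647.5  53.4 218.6] [ 3.018 -0.236  3.024] [ 1.2 -0.1 -1. ]
tilt [3.90000e-02 2.05152e+02] 16
```

View pics/k8.png

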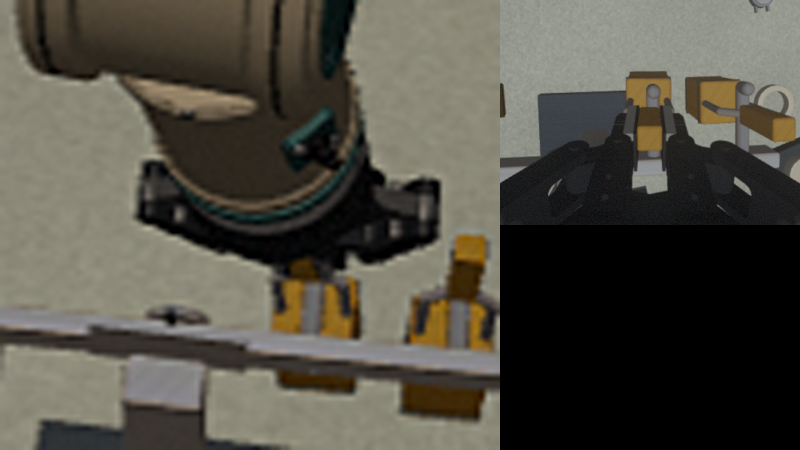

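Call:
send_rows --pt "-1 0 0 0.003 0" --pt "-1 0 0 0.001 0" --pt "-0.65 0 0 0 0" --pt "-0.5 0 0 0 0" --pt "-0.35 0 0.001 0 0" --pt "-0.3 0 0.001 0 0" --pt "-0.3 0 0 0 0"

```text
clock: 34.5
eef_pos: [647.9, 56.0, 217.5]
tool_rot: [3.018, -0.233, 3.024]
force: [-0.1, 0.1, -0.1]
width: 30.1
```

```bash
python3 -c "
from hang import *
p,s=hangcheck('k9',(190,280,280,380))"
```

```text
[647.9  56.  217.5] [ 3.018 -0.233  3.024] [-0.1  0.1 -0.1]
tilt [2.00000e-03 2.05262e+02] 16
```

View pics/k9.png

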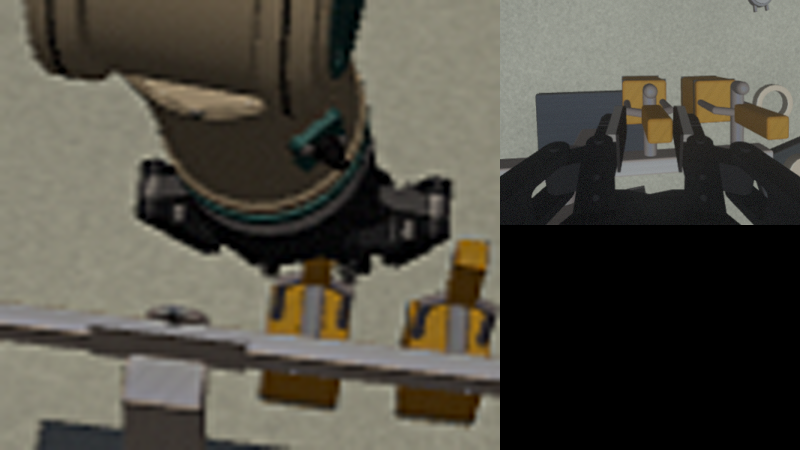

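Call:
send_rows --pt "-0.3 0.001 0.003 -0.003 0" --pt "-0.3 0.001 0.001 -0.01 0" --pt "-0.3 0.002 0.002 -0.015 0" --pt "-0.3 0.003 0.002 -0.02 0" --pt "-0.3 0.003 0.002 -0.025 0" --pt "-0.3 0.003 0.002 -0.025 0" --pt "-0.3 0.002 0 -0.012 0" --pt "-0.3 0 0 0 0"

```text
clock: 35.27
eef_pos: [658.6, 53.0, 337.2]
tool_rot: [3.019, -0.234, 3.024]
force: [0.9, 0.2, 0.1]
width: 30.0
```

```bash
python3 -c "
from hang import *
p,s=hangcheck('k10',(180,280,240,390))"
```

```text
[658.6  53.  337.2] [ 3.019 -0.234  3.024] [0.9 0.2 0.1]
tilt [1.00000e-03 2.05166e+02] 16
```

View pics/k10.png

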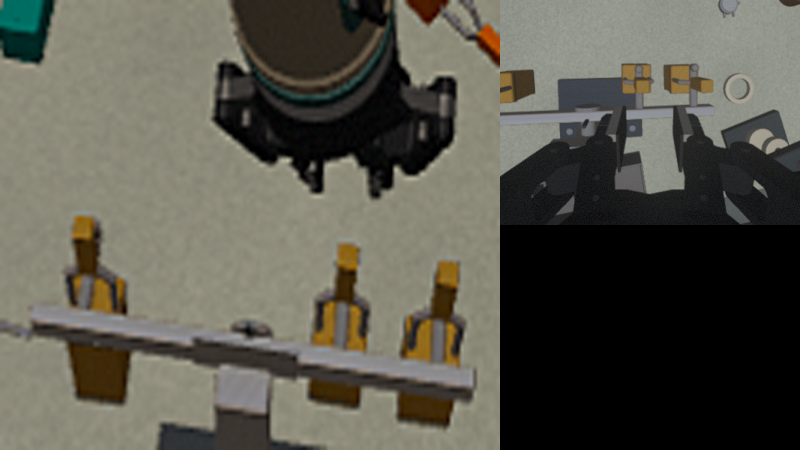

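Call:
send_rows --pt "-0.3 0 0 0 0" --pt "-0.3 0 0 0 0" --pt "-0.3 0 0 0 0" --pt "-0.3 0 0 0 0" --pt "-0.3 0 0 0 0" --pt "-0.3 0 0 0 0" --pt "-0.3 0 0 0 0" --pt "-0.3 0 0 0 0" --pt "-0.3 0 0 0 0" --pt "-0.3 0 0 0 0" --pt "-0.3 0 0 0 0" --pt "-0.3 0 0 0 0"

```text
clock: 36.37
eef_pos: [654.9, 54.8, 328.6]
tool_rot: [3.02, -0.249, 3.024]
force: [-0.3, 0.1, -0.5]
width: 30.1
```

```bash
python3 -c "
from hang import *
p,s=hangcheck('k11',(180,280,240,390))
a=cv2.imread('pics/k10.png').astype(int);b=cv2.imread('pics/k11.png').astype(int)
print('diff',abs(a-b)[:,:500].max(), (abs(a-b)[200:,:500].max(2)>40).sum())
p=save('scene','end')
for q in ['jar','pin_pot','watch_case','driver','holder_ring','parts_dish']:
    for r in outline_of(p,q)[:1]: print(q,round(r['score'],2),r['box'],np.median(cloud(p,r['mask']),0).round())
cv2.imwrite('pics/endc.png',cv2.resize(p['image'][140:290,150:490],None,fx=2.3,fy=2.3))
"
```

```text
[654.9  54.8 328.6] [ 3.02  -0.249  3.024] [-0.3  0.1 -0.5]
tilt [2.00000e-03 2.05109e+02] 16
diff 171 264
jar 0.77 [219.0, 198.0, 238.2, 224.0] [ 448. -266.   53.]
pin_pot 0.91 [452.6, 224.3, 471.0, 249.8] [542. 410.  49.]
watch_case 0.53 [406.5, 238.2, 422.8, 250.8] [543. 275.  11.]
driver 0.78 [202.6, 243.0, 237.9, 250.8] [ 562. -292.   22.]
holder_ring 0.82 [406.9, 286.1, 432.4, 313.2] [718. 278.  14.]
parts_dish 0.96 [200.2, 276.3, 225.6, 302.6] [ 683. -291.   14.]
```

View pics/endc.png

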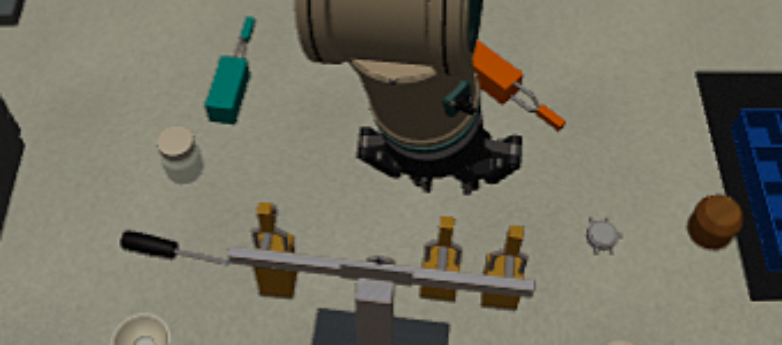

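Call:
send_rows --pt "-0.3 0.01 0 -0.03 0" --pt "-0.3 0.01 0 -0.03 0" --pt "-0.3 0 0 -0.01 0" --pt "-0.3 0 0 0 0" --pt "-0.3 0 0 0 0" --pt "-0.3 0 0 0 0" --pt "-0.3 0 0 0 0" --pt "-0.3 0 0 0 0"

```text
clock: 37.48
eef_pos: [649.9, 47.3, 399.6]
tool_rot: [3.02, -0.256, 3.025]
force: [-0.8, 0.2, -0.5]
width: 29.9
```

```bash
python3 -c "
from hang import *
import time
p1=get_image('scene')['image'].astype(int)
ps=[get_image('scene')['image'].astype(int) for _ in range(4)]
a=cv2.imread('pics/end.png').astype(int)
for q in (a,ps[-1]):
    d=abs(cv2.GaussianBlur((p1-q).astype(np.float32),(3,3),0)).max(2)
    for nm,(u0,u1) in {'tall':(255,285),'inner':(328,355),'outer':(356,382)}.items(): print(nm,d[226:280,u0:u1].max().round(1),(d[226:280,u0:u1]>25).sum())
tilt(); print(read_state()['force'],read_state()['clock'])
"
```

```text
tall 3.6 0
inner 2.9 0
outer 2.5 0
tall 3.2 0
inner 2.9 0
outer 2.4 0
tilt [2.00000e-03 2.05055e+02] 16
[-0.49453507  0.92580279 -0.58472013] 37.7833
```

Everything hangs still, so I'm handing the job in.

```bash
python3 -c "
from cell import finish_job
print(finish_job())"
```

```text
the job is handed in; nothing more can be done
None
```

All three weights are hanging on the bar, it ended level, and I handed the job in at about 38 s.

**Order:** I hung one short weight on the outer left peg, then the tall one on the right peg, then the other short one on the inner left peg. In the readings I took, the bar tilted at most about 0.12 rad after the first weight. It was at +0.055 after the tall one and 0.002 at the end.

**Standing the tall weight up:** I lifted it by its grip and loosened the jaws slightly so it swung upright. I then set it on the bench and let it go. It stood flat there before I took it again to hang it.

**Last checks:**
- Pictures about 1 s apart showed no movement of the three weights.
- The gripper was open and well clear above the rack, with no contact force.
- The jar, pot, watch case and driver read within about 4 mm of where they started. The dish and ring were only measured at the end. The two look-alikes look undisturbed in the pictures, but I did not measure them.

**What did not go to plan:**
- The tall weight's loop stood on edge rather than flat as described, so I had to hang it with the jaws along the peg instead of along the bar.
- The tool slowly drifted to a lean of about 0.25 rad that the moves could not undo. I corrected each position from the pictures, and the last two weights leaned slightly in the gripper until released.
- The wrist camera disagreed with the fixed cameras by about 3 mm sideways, and up to about 9 mm along the peg on the last weight. I relied on the fixed cameras at the rack.

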